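Seal the specimen chamber and put it on the vacuum pump

ROBOT

A 6-joint arm with a two-finger parallel gripper is mounted at the origin on the work surface. World frame = base frame: x ahead of the robot, y to its left, z up, the work surface at z = 0. Lengths are in m, angles in rad, forces in N, time in s.
With the tool pointing down it reaches from about 0.375 to 0.9 m from the base axis. Payload 3.1 kg.
Tool frame: the origin (TCP) lies on the centre line of the jaws, within the pads' length; the fingertips stand 17 mm ahead of it and the grasp point (between the pads) lies 2 mm behind it; y points along the fingers, z is the direction in which the jaws open and shut, and the axes are right-handed (so a half turn about y gives the same grasp; the last joint's range is limited). The gripper opens to 85 mm and grips with 20 to 120 N. Pads are 22 mm wide; open, the fingers measure 114 mm over their backs; the gripper's body (76 mm by 85 mm) begins 54 mm behind the grasp point. The pads swing forward as they close: fully open they stand 13 mm farther back than shut.
Start: joints at [-1.341, 0.527, 1.433, -0, 1.181, -0.178], TCP at [0.248, -0.574, 0.248] pointing down, gripper open.
Joint ranges: [-3.08, 3.08], [-0.75, 2.2], [0.22, 2.44], [-1.43, 4.57], [0, 2.65], [-2.85, 2.85]. Speed limits (rad/s): [2.79, 2.79, 3.14, 3.14, 3.14, 3.14].

INTERFACE

Orientations are given as a unit quaternion [x, y, z, w].
In Python, from station import manip gives the robot as it stands.
- The arm moves only by the shell command python3 -m handwheel 'ROWS' [FORCE]. ROWS is JSON, one flat list of numbers, 7 for each row, row after row: the shift along the tool's x, y, z in cm, then the turn, a rotation vector about the tool's x, y, z in rad, then the finger opening in cm, from 0 to 8.54. A call has 1 to 10 rows; each row is the pose to reach, as a shift and turn from the pose commanded when the call began, along the tool's axes at that moment; what a row does not reach only later rows make up. A row lasts 1/12 s, in which the tool goes at most 41.7 mm and 7.16 degrees, less where a joint would pass 70% of its speed; a pose out of reach is approached as far as the arm can. A call with a gripper value outside its range is refused whole. The fingers move at their own pace and stop on an object; FORCE is the grip in N (left out, the last holds). Time passes only in rows, so rows that repeat a pose let the fingers close. It gives the time, the measured TCP pose, the force and the opening at its end, in the units of the state.
- manip.sense(): the state, without advancing time (a new reading comes with each control period).
- manip.snapshot(name): name is "scene" or "top"; returns a dict with "frame" (420x560x3 uint8, red, green, blue), "depth" (420x560 float32, m along the optical axis (not along the pixel's ray), 0 where there is no reading), "camera_matrix" (3x3 intrinsics, pixels), "k1" (the pictures are not rectified: a ray, as slopes to the right and down, at radius r is drawn at 1 + k1 r^2 times it, then the intrinsics apply), "rvec" (rotation vector, rad) and "tvec" (3), from world to camera coordinates, as OpenCV has them. Camera axes: x right, y down, z forward; pixel columns grow to the right and rows downward; lengths in m; the calibration is good to about 2 mm. A picture is of the moment at which its call begins.
- manip.sign_off(): hands the job in, once; it reports no verdict.
The state is a dict: "t": time; "q": joint angles; "qd": joint speeds; "tau": joint torques, N m; "tcp_pos": TCP position; "tool_rot": TCP orientation; "force": force on the tool from outside, world axes, zero at the start; "ft_torque": the same for the moment, N m; "finger_gap": opening from 0.0 (shut) to 1.0 (fully open).
Only numpy, scipy, OpenCV 4.12 (cv2) and the standard library are available. Lean on these libraries where they do the work, as an engineer would, in place of code of your own. Each camera call takes 0.05 s, during which the arm holds its last target.

TASK

The specimens are in the vacuum chamber and its lid is down: hook the draw latch's loop over the keeper on the lid and snap the lever down flat so that the lid is clamped, and turn the vent valve shut. Only when both are done, open the pump valve. Turn each valve handle right up to its stop, and leave everything else on the bench standing where it is.

Things in the scene. Friction and masses are not known exactly. Their poses are not given: they have to be found in the camera images.
- station: Vacuum station: chamber, pipework and pump fixed on one grey base plate (345 x 800 mm, top at z 12 mm; x -152 to 193, y -125 to 675). Origin: on the table under the chamber's centre; z up, y along the row from the chamber to the pump, x across it, away from the robot at yaw 0. 'Station' coordinates below are in this frame, in mm.
- chamber_face (a point): Middle of the chamber's latch side, at station (0, 90, 104), 104 mm above the table; axes as the station, so +y points out of this face. Chamber: aluminium box, x -130 to 130, y -90 to 90, with a heavy clear lid (top at z 167, hinged along y -98) that already lies on its soft gasket: leave it down. A gauge on the lid at x -55, y -43 reaches z 203.
- tee (a point): Middle of the pipe tee, station (100, 155, 75). The pipe (33 mm thick at most) comes from the chamber face at x 100 and runs along +y, through the pump valve (stem at y 300) to the pump (from y 435 on, up to z 160). From the tee a branch goes to +x: the vent valve (stem at x 175), ending in a small brass silencer at x 255, open to the air.
- lever_pivot (a point): Pivot of the draw latch's lever, at station (0, 120, 104); it runs along station x. The loop's two pins sit on the lever 20 mm from this pivot (almost in line with the lever, 7 degrees towards the chamber), so lowering the lever pulls the loop down.
- latch_lever (a joint): Angle of the latch's lever (steel strip 28 mm wide). 0 = clamped, hanging straight down flat along the chamber face; grows as it swings out and up: 1.57 = straight out, 2.5 = limit. Stiff (0.08 N m): stays where left. With the loop hooked it resists from about 0.85 down to 0.25 (up to 5 N at the tip, squeezing the lid gasket), then snaps over centre to 0 and stays.
- lever_tip (a point): Outer face of the lever's end (the face to push on to close it), 75 mm from the pivot; the end is kicked outwards a little. When clamped it is at station y 133, z 30. Axes as the lever: z along it towards the pivot, y out of its outer face. Nearer the pivot the outer face lies 7 mm out from the pivot axis.
- latch_bail (a joint): Angle of the latch's loop to its lever, rad: the loop's lean from upright, outwards (towards station +y), is this value minus joint latch_lever. Stiff joint (0.035 N m): the loop stays where it is left.
- bail_bar (a point): Middle of the free cross bar of the loop, the part that goes on the keeper. The loop is an upright U of 8 mm steel rod, 56 mm wide over its outside (along station x), 68 mm from its pins to this bar. It can be squeezed from both sides at the bar and drawn about; the lever follows. Axes: x along the bar, z from the pins to the bar.
- keeper_seat (a point): Where the bar's middle lies when hooked, station (0, 112, 154): on a steel keeper, 24 mm wide, on the lid's edge. Its ledge is 4 mm below this point; outside, an upturned lip ends 4 mm above it (lip from 4 to 9 mm further out, +y); inside, 12 mm away, a block ends 8 mm above it. The bar comes over the lip and down behind it, the loop's legs passing either side.
- vent_valve (a joint): Handle angle of the vent valve, rad. 0 = shut stop (handle crosswise to its branch pipe, pointing to station +y); 1.571 = open stop (in line with the branch, pointing to station -x, over the tee). Vertical axis; counter-clockwise seen from above from shut to open. Friction 0.3 N m; stays where left.
- vent_valve_stem (a point): On the vent valve's turning axis, at mid-height of the handle, station (175, 155, 125); the pipes and valve body below reach z 96, the 24 mm thick bonnet round the stem z 113. The point's x axis points along the handle from the stem to its tip.
- vent_valve_grip (a point): Middle of the vent handle's black sleeve, 65 mm from the stem. The sleeve is 74 mm long, 16 mm wide, 11 mm high; the handle ends 97 mm from the stem.
- pump_valve (a joint): Handle angle of the pump valve, rad. 0 = shut stop (handle crosswise to the pipe run, pointing to station -x); 1.571 = open stop (in line with the run, pointing to station +y, to the pump). Vertical axis; clockwise seen from above from shut to open. Friction 0.3 N m; stays where left.
- pump_valve_stem (a point): On the pump valve's turning axis, at mid-height of the handle, station (100, 300, 125). The point's x axis points along the handle from the stem to its tip.
- pump_valve_grip (a point): Middle of the pump handle's black sleeve, 65 mm from the stem; same handle as the vent valve's.
- cup: Bystander: white plastic mixing cup, 64 mm across, 62 mm high, standing on the base plate. Origin: centre of its underside.
- mount1: Bystander: black resin specimen mount, a disc 40 mm across and 28 mm high, on the base plate. Origin: centre of its underside.
- mount2: Bystander: grey resin specimen mount of the same size, on the base plate. Origin: centre of its underside.
- bottle: Bystander: small amber bottle, 42 mm across, 95 mm high, on the base plate between the chamber and its far edge. Origin: centre of its underside.
- slide_box: Bystander: flat grey slide box 100 x 85 x 30 mm on the bench beside the chamber. Origin: centre of its underside.
- eyepiece: Bystander: black microscope eyepiece, 36 mm across, 58 mm high, on the bench beside the chamber. Origin: centre of its underside.

How it is judged:
By the outcome, as a careful person would: the job done as asked, in the order asked, and still so for the second after the job is handed in, with the robot touching nothing.
It also fails if it takes over 56 s, if anything falls off the work surface, if the arm or the gripper's body presses on something with over 40 N, if the wrist force passes 120 N, or if a joint passes its speed limit or range.

## Working session

There is one attempt and no reset: what is moved stays moved. The work goes in short steps, Python scripts to look and compute and a shell command to move; the robot and the scene stay as the last step left them, time stands still between calls to the robot, and variables do not carry over. Pictures are saved under pics/ and viewed, and the job is handed in when it is done.

```bash
ls; mkdir -p pics; python3 - <<'E'
from station import manip
import cv2,numpy as np
print(manip.sense())
for n in("scene","top"):
    s=manip.snapshot(n); cv2.imwrite(f"pics/{n}0.png",s["frame"][:,:,::-1]); np.savez(f"{n}0.npz",**s)
    print(n,s["camera_matrix"],s["k1"],s["rvec"],s["tvec"])
    R=cv2.Rodrigues(np.array(s["rvec"]))[0]; print(-R.T@np.array(s["tvec"]).ravel(),R)
E
```

```text
pics
{'t': 0.0, 'q': array([-1.34149619e+00,  5.28479947e-01,  1.43394039e+00,  1.94133234e-05,
        1.18141479e+00, -1.78515867e-01]), 'qd': array([-2.54156655e-04,  1.63805598e-05, -5.22961024e-04,  2.72102736e-04,
       -1.78260665e-03,  4.34398940e-05]), 'tau': array([-6.96991674e-05, -4.42354739e+01, -1.78026295e+01, -1.22715810e-04,
        8.40824418e-03,  1.01403963e-06]), 'tcp_pos': array([ 0.24773855, -0.57303746,  0.24731302]), 'tool_rot': array([-0.14319878,  0.69325027, -0.69166479,  0.14317121]), 'force': array([-0.73285866, -1.67734743,  0.0660747 ]), 'ft_torque': array([-0.01328386,  0.00697314, -0.05847279]), 'finger_gap': 0.9978397457669328}
scene [[410.16354095   0.         275.41862363]
 [  0.         410.16354095 204.17097637]
 [  0.           0.           1.        ]] 0.03058217631462703 [ 1.85243109  1.20290152 -0.67589691] [-0.20485143 -0.14453483  1.3737755 ]
[ 1.22060991 -0.308222    0.60433783] [[ 0.40281569  0.91524765 -0.00782662]
 [ 0.4826881  -0.21968882 -0.84779067]
 [-0.77765784  0.33772556 -0.53027326]]
top [[449.25732802   0.         284.91983454]
 [  0.         449.25732802 209.40610878]
 [  0.           0.           1.        ]] 0.04565029610712045 [ 2.20263307 -2.17467357  0.11438194] [-0.03320262  0.52275861  1.2371334 ]
[ 4.17972104e-01 -8.16958828e-04  1.27678373e+00] [[ 0.01187573 -0.9996988   0.02147755]
 [-0.99643586 -0.01362543 -0.08324617]
 [ 0.08351373 -0.02041239 -0.99629754]]
```

View pics/scene0.png

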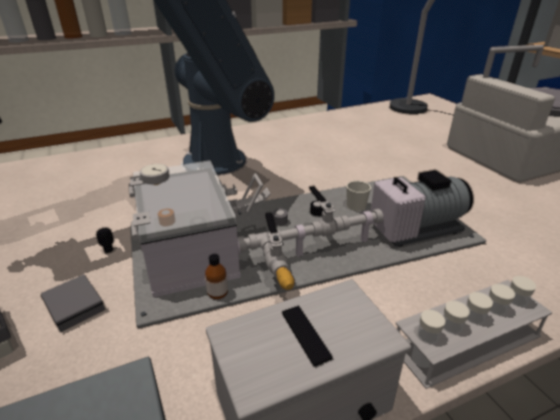

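View pics/top0.png

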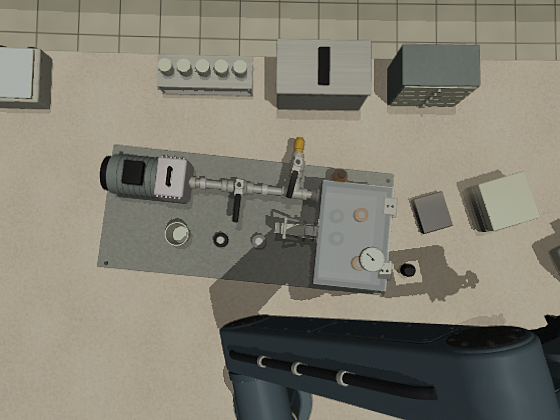

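```bash
cat > h.py <<'E'
import numpy as np,cv2
def load(f): return dict(np.load(f))
def ray(s,u,v):
    K=s["camera_matrix"];x=(u-K[0,2])/K[0,0];y=(v-K[1,2])/K[1,1]
    rd=np.hypot(x,y);r=rd
    for _ in range(30): r=rd/(1+s["k1"]*r*r)
    k=r/rd if rd>0 else 1
    R=cv2.Rodrigues(s["rvec"].astype(float))[0];t=s["tvec"].ravel()
    return -R.T@t, R.T@np.array([x*k,y*k,1.])
def onz(s,u,v,z):
    o,d=ray(s,u,v);return o+d*(z-o[2])/d[2]
def dep(s,u,v):
    o,d=ray(s,u,v);return o+d*s["depth"][int(round(v)),int(round(u))]
def proj(s,P):
    R=cv2.Rodrigues(s["rvec"].astype(float))[0];c=R@np.asarray(P,float)+s["tvec"].ravel()
    x,y=c[0]/c[2],c[1]/c[2];k=1+s["k1"]*(x*x+y*y);K=s["camera_matrix"]
    return np.array([K[0,0]*x*k+K[0,2],K[1,1]*y*k+K[1,2]])
def tri(sa,a,sb,b):
    o1,d1=ray(sa,*a);o2,d2=ray(sb,*b)
    A=np.stack([d1,-d2],1);l=np.linalg.lstsq(A,o2-o1,rcond=None)[0]
    p,q=o1+l[0]*d1,o2+l[1]*d2
    return (p+q)/2,np.linalg.norm(p-q)
E
python3 - <<'E'
from h import *
s=load("top0.npz");f=s["frame"][:,:,::-1]
cv2.imwrite("pics/topz.png",cv2.resize(f[130:300,90:410],None,fx=2.5,fy=2.5,interpolation=cv2.INTER_CUBIC))
cv2.imwrite("pics/topl.png",cv2.resize(f[190:260,240:340],None,fx=8,fy=8,interpolation=cv2.INTER_CUBIC))
s=load("scene0.npz");f=s["frame"][:,:,::-1]
cv2.imwrite("pics/scz.png",cv2.resize(f[150:320,120:490],None,fx=2.1,fy=2.1,interpolation=cv2.INTER_CUBIC))
cv2.imwrite("pics/scl.png",cv2.resize(f[165:255,190:310],None,fx=6.6,fy=6.6,interpolation=cv2.INTER_CUBIC))
E
```

```text
(no output)
```

View pics/topz.png

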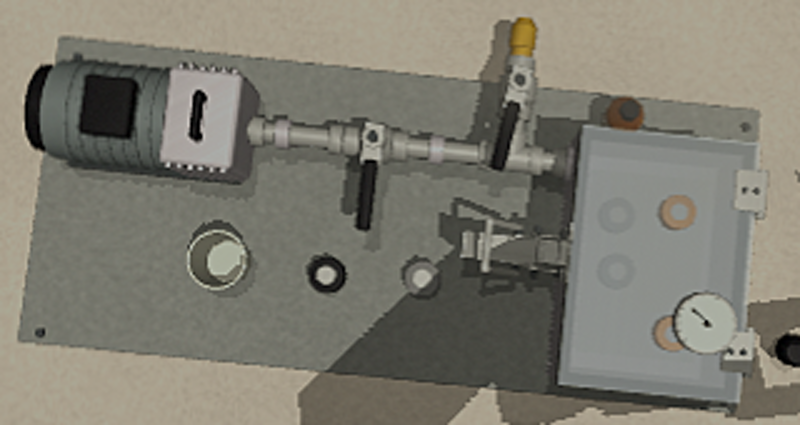

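View pics/topl.png

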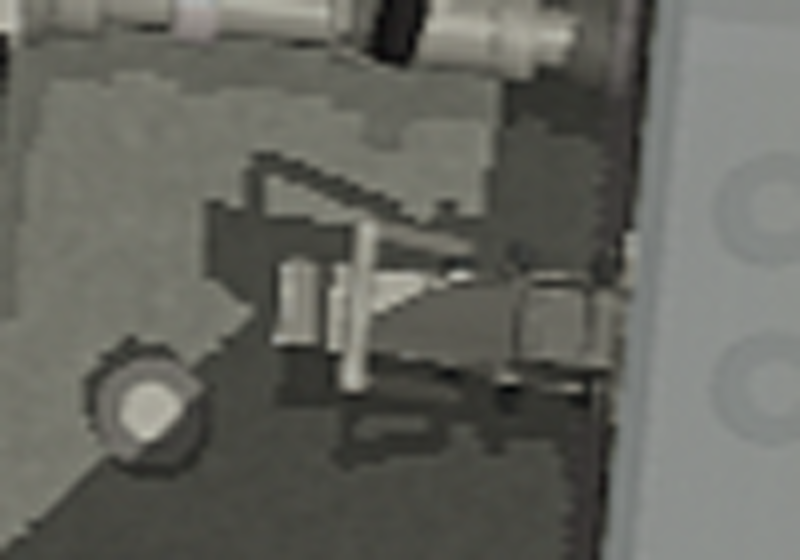

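View pics/scz.png

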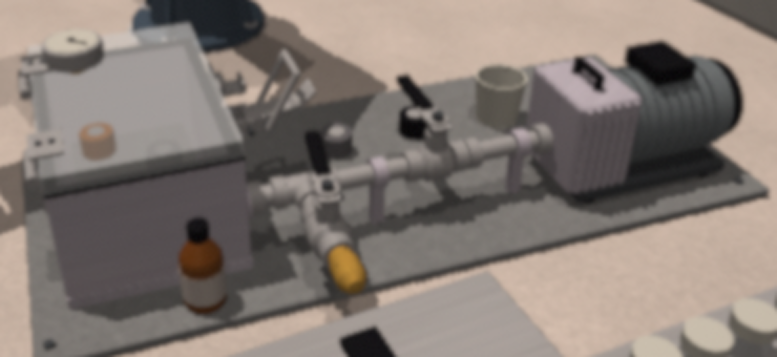

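View pics/scl.png

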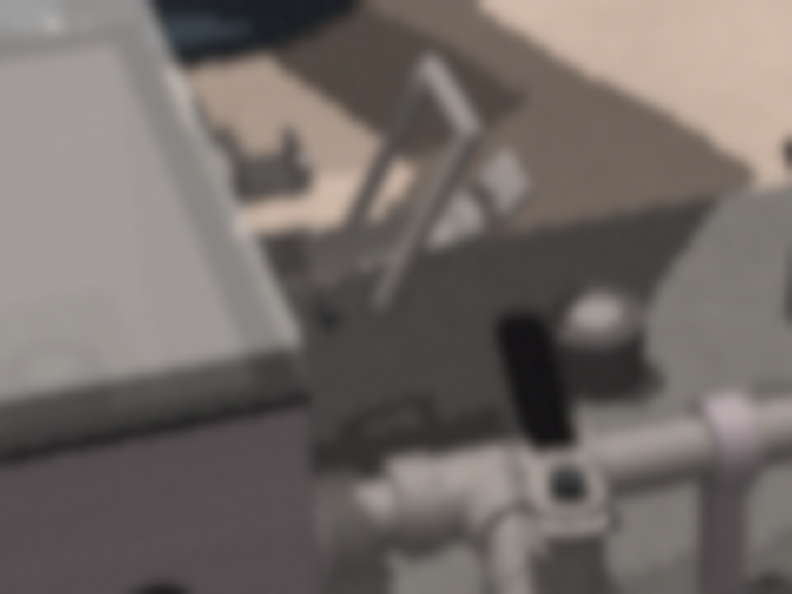

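```bash
cat >> h.py <<'E'
def fr(off,s):
    return lambda x,y:(off[0]+(x+.5)/s-.5, off[1]+(y+.5)/s-.5)
E
python3 - <<'E'
from h import *
np.set_printoptions(precision=4,suppress=True)
T=load("top0.npz");S=load("scene0.npz")
tz=fr((90,130),2.5);tl=fr((240,190),8);sz=fr((120,150),2.1);sl=fr((190,165),6.6)
for n,a,b in [("pumpstem",tz(373,136),sz(437,118)),("ventstem",tz(519,80),sl(568,483)),
 ("barL(+x)",tl(365,228),sl(472,128)),("bar(-x)",tl(352,383),sl(430,65)),
 ("tip+x",tl(290,265),sl(528,187)),("tip-x",tl(285,340),sl(508,155)),
 ("pumptip",tz(363,225),sz(402,80)),("venttip",tz(497,165),sl(510,320)),("keeper -x",tl(620,355),sl(225,150))]:
    p,e=tri(T,a,S,b);print(n,p,"gap",round(e,4),"depthT",dep(T,*a),"depthS",dep(S,*b))
for n,a in [("c far pump",tz(62,38)),("c far ch",tz(758,110)),("c near pump",tz(20,340))]:
    print(n,onz(T,*a,0.012),dep(T,*a))
for n,a in [("lid",tz(580,128)),("lid",tz(757,145)),("lid",tz(560,384)),("lid",tz(738,401))]:
    print(n,onz(T,*a,0.167),dep(T,*a))
E
```

```text
pumpstem [0.5777 0.0946 0.1294] gap 0.0001 depthT [0.5763 0.0938 0.1398] depthS [0.5827 0.0915 0.1331]
ventstem [ 0.638  -0.0551  0.1308] gap 0.0006 depthT [ 0.6371 -0.0546  0.1363] depthS [ 0.6428 -0.0575  0.1348]
barL(+x) [ 0.4895 -0.0245  0.1666] gap 0.0001 depthT [ 0.4897 -0.0245  0.1645] depthS [ 0.4918 -0.0253  0.168 ]
bar(-x) [ 0.4417 -0.0209  0.1664] gap 0.0004 depthT [ 0.4416 -0.0211  0.1645] depthS [ 0.4439 -0.0215  0.1675]
tip+x [ 0.4797 -0.0011  0.133 ] gap 0.0008 depthT [ 0.4796 -0.0014  0.133 ] depthS [ 0.4794 -0.0005  0.1327]
tip-x [0.4561 0.0007 0.1329] gap 0.002 depthT [ 0.4557 -0.0002  0.1314] depthS [0.2412 0.0889 0.0001]
pumptip [0.4862 0.1031 0.1249] gap 0.0007 depthT [0.486  0.1029 0.1301] depthS [0.4964 0.097  0.1316]
venttip [ 0.5491 -0.0347  0.129 ] gap 0.0034 depthT [ 0.5501 -0.0332  0.1255] depthS [ 0.552  -0.0377  0.1315]
keeper -x [ 0.4524 -0.1018  0.1574] gap 0.0059 depthT [ 0.4513 -0.1039  0.1645] depthS [ 0.4633 -0.1017  0.1629]
c far pump [0.6997 0.4553 0.012 ] [0.6999 0.4557 0.0111]
c far ch [ 0.6304 -0.3334  0.012 ] [ 0.6307 -0.3339  0.0101]
c near pump [0.3617 0.4861 0.012 ] [0.3615 0.4875 0.0085]
lid [ 0.5836 -0.1145  0.167 ] [ 0.5843 -0.115   0.1624]
lid [ 0.569  -0.2914  0.167 ] [ 0.5692 -0.2919  0.1654]
lid [ 0.3306 -0.0961  0.167 ] [ 0.3304 -0.0963  0.1645]
lid [ 0.3163 -0.2704  0.167 ] [ 0.3162 -0.2707  0.1659]
```

```bash
cat >> h.py <<'E'
def fit():
    A=np.array([[193,675],[193,-125],[-152,675],[100,300],[175,155]])/1e3
    B=np.array([[.6997,.4553],[.6304,-.3334],[.3617,.4861],[.5777,.0946],[.638,-.0551]])
    w=np.array([1,1,1,1,1.])
    a=A.mean(0);b=B.mean(0);H=(A-a).T@(B-b);th=np.arctan2(H[0,1]-H[1,0],H[0,0]+H[1,1])
    R=np.array([[np.cos(th),-np.sin(th)],[np.sin(th),np.cos(th)]]);t=b-R@a
    return th,R,t,(A@R.T+t-B)
E
python3 - <<'E'
from h import *
np.set_printoptions(precision=4,suppress=True)
th,R,t,r=fit();print(th,t,r)
def w2s(p): return np.r_[R.T@(np.array(p[:2])-t),p[2]]*1e3
for p in [[.4895,-.0245,.1666],[.4417,-.0209,.1664],[.4797,-.0011,.133],[.4561,.0007,.1329],[.4862,.1031,.125],[.5491,-.0347,.129],
  [0.5836,-0.1145,0.167],[0.569,-0.2914,0.167],[0.3306,-0.0961,0.167],[0.3163,-0.2704,.167]]: print(w2s(p))
# tool frame
from scipy.spatial.transform import Rotation as Ro
q=[-0.14319878,0.69325027,-0.69166479,0.14317121]; print(Ro.from_quat(q).as_matrix())
E
```

```text
-0.08881450679916436 [ 0.4503 -0.1961] [[ 0.0027  0.0038]
 [ 0.0011 -0.0044]
 [-0.0029  0.0036]
 [-0.0012 -0.0008]
 [ 0.0004 -0.0022]]
[ 23.8221 174.4468 166.6   ]
[-24.1088 173.7928 166.4   ]
[ 11.9852 196.8853 133.    ]
[-11.6815 196.585  132.9   ]
[  9.2172 301.2512 125.    ]
[ 84.0919 169.5734 129.    ]
[125.534  93.148 167.   ]
[126.6822 -84.3498 167.    ]
[-128.1009   89.0349  167.    ]
[-126.8845  -85.8465  167.    ]
[[-0.918  -0.0005  0.3966]
 [-0.3966  0.0022 -0.918 ]
 [-0.0004 -1.     -0.0022]]
```

```bash
cat >> h.py <<'E'
from scipy.spatial.transform import Rotation as Ro
np.set_printoptions(precision=4,suppress=True)
th,R2,t2,_=fit()
def w2s(p): return np.r_[R2.T@(np.array(p[:2])-t2),p[2]]*1e3
def s2w(p): p=np.array(p,float)/1e3; return np.r_[R2@p[:2]+t2,p[2]]
def ori(tilt,yaw=0):
    """vertical-down tool with jaw z along station +x turned by yaw (deg ccw), then tilted (deg): fingers point to station -y"""
    Rz=Ro.from_euler('z',th+np.radians(yaw))
    base=Ro.from_matrix(np.array([[0,-1,0],[0,0,-1],[1,0,0]]).T)
    base=Ro.from_matrix(np.column_stack([[0,-1,0],[0,0,-1],[1,0,0]]))
    return Rz*base*Ro.from_rotvec([0,0,-np.radians(tilt)])
def plan(targets,st=None):
    from station import manip
    s=manip.sense() if st is None else st
    R0=Ro.from_quat(s["tool_rot"]);p0=s["tcp_pos"]
    print("t",round(s["t"],2),"tcp st",w2s(p0),"F",s["force"],"gap",round(s["finger_gap"],3))
    for ps,tilt,yaw in targets:
        d=R0.inv().apply(s2w(ps)-p0)*100; r=(R0.inv()*ori(tilt,yaw)).as_rotvec()
        print(ps,tilt,yaw,"-> cm",np.round(d,2),"rot",np.round(r,3))
E
python3 - <<'E'
from h import *
print(w2s([.4656,-.0227,.162]))
plan([([0,205,260],0,0),([0,205,260],30,0)])
E
```

```text
[ -0.1434 174.1198 162.    ]
t 0.1 tcp st [-168.3119 -393.4762  247.4299] F [0.0017 0.2224 0.4545] gap 0.999
[0, 205, 260] 0 0 -> cm [-43.31  -1.16 -44.6 ] rot [ 0.002 -1.074 -0.001]
[0, 205, 260] 30 0 -> cm [-43.31  -1.16 -44.6 ] rot [ 0.282 -1.048 -0.473]
```

```bash
python3 -m handwheel '[0,-3,0,0,0,0,8.54, -20,-3.5,-20,0,-0.5,0,8.54, -20,-3.5,-20,0,-0.5,0,8.54, -43.3,-3,-44.6,0,-1.07,0,8.54, -43.3,-3,-44.6,0,-1.07,0,8.54,-43.3,-3,-44.6,0,-1.07,0,8.54,-43.3,-3,-44.6,0,-1.07,0,8.54,-43.3,-3,-44.6,0,-1.07,0,8.54,-43.3,-3,-44.6,0,-1.07,0,8.54,-43.3,-3,-44.6,0,-1.07,0,8.54]' 20; python3 - <<'E'
from h import *
plan([([0,205,260],0,0),([0,205,250],30,0)])
E
```

```text
t: 0.93
tcp_pos: [0.3815, -0.2213, 0.2788]
tool_rot: [-0.477, 0.522, -0.521, 0.477]
force: [0.6, 0.6, 0.6]
finger_gap: 1.001
t 0.93 tcp st [-66.2821 -31.128  278.8256] F [0.6123 0.5935 0.578 ] gap 1.001
[0, 205, 260] 0 0 -> cm [-23.61   1.89   6.64] rot [ 0.  0. -0.]
[0, 205, 250] 30 0 -> cm [-23.61   2.89   6.64] rot [ 0.     0.    -0.524]
```

```bash
python3 -m handwheel '[-12,0.5,3.5,0,0,-0.1,8.54, -23.6,2.9,6.64,0,0,-0.52,8.54,-23.6,2.9,6.64,0,0,-0.52,8.54,-23.6,2.9,6.64,0,0,-0.52,8.54,-23.6,2.9,6.64,0,0,-0.52,8.54,-23.6,2.9,6.64,0,0,-0.52,8.54,-23.6,2.9,6.64,0,0,-0.52,8.54,-23.6,2.9,6.64,0,0,-0.52,8.54]'; python3 - <<'E'
from h import *
from station import manip
for n in("scene","top"):
    s=manip.snapshot(n); cv2.imwrite(f"pics/{n}1.png",s["frame"][:,:,::-1]); np.savez(f"{n}1.npz",**s)
plan([([0,174,162],30,0)])
E
```

```text
t: 1.6
tcp_pos: [0.4713, 0.0111, 0.2484]
tool_rot: [0.596, -0.381, 0.626, -0.329]
force: [0.1, -0.1, 0.6]
finger_gap: 1.0
t 1.7 tcp st [  1.832  204.792  249.2342] F [-0.8266 -0.8043 -0.3059] gap 1.003
[0, 174, 162] 30 0 -> cm [-1.66  9.1  -0.18] rot [ 0.     0.001 -0.004]
```

View pics/scene1.png

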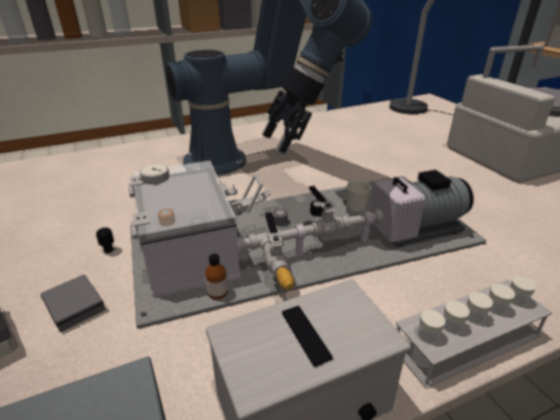

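View pics/top1.png

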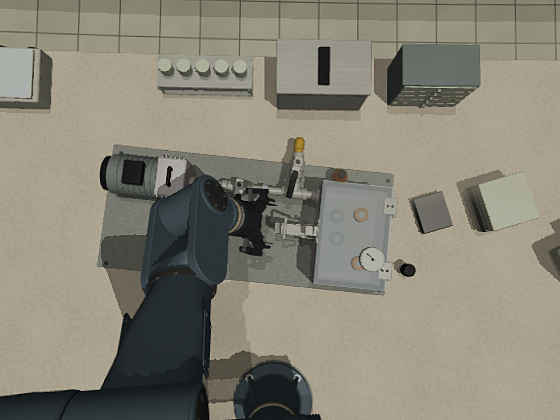

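```bash
python3 - <<'E'
from h import *
from station import manip
T=load("top1.npz");S=load("scene1.npz")
s=manip.sense();R0=Ro.from_quat(s["tool_rot"]).as_matrix()
for k in(-.05,.05):
  p=s["tcp_pos"]+R0[:,1]*.008+R0[:,2]*k
  print(proj(T,p),proj(S,p))
for n,im,(x,y) in(("a",T,(225,180)),("b",S,(240,90))):
    cv2.imwrite(f"pics/g1{n}.png",cv2.resize(im["frame"][y:y+100,x:x+130,::-1],None,fx=6,fy=6,interpolation=cv2.INTER_CUBIC))
E
```

```text
[271.347  245.9679] [262.0146 137.7909]
[275.7786 202.7985] [276.3877 155.9165]
```

View pics/g1a.png

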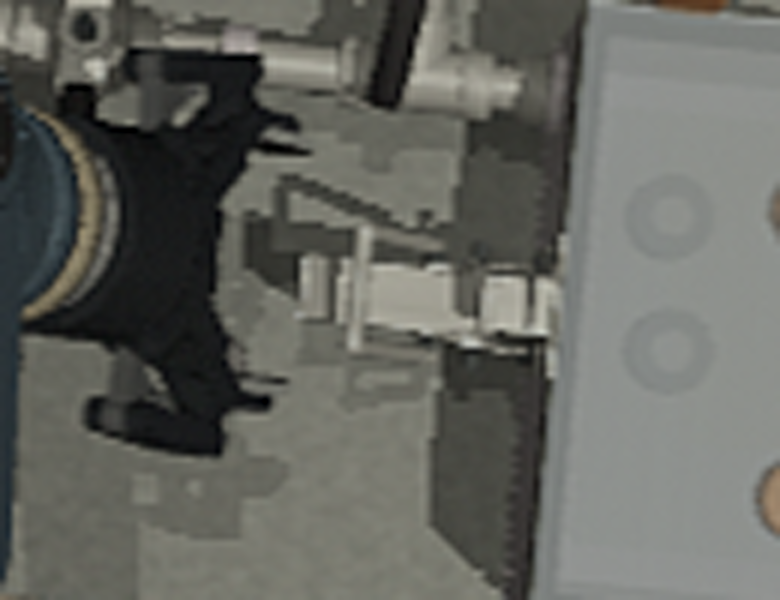

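View pics/g1b.png

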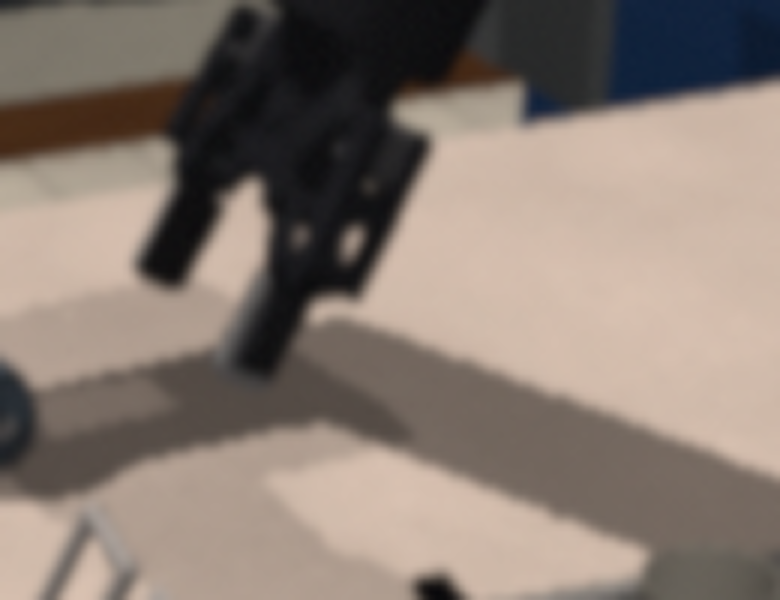

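```bash
python3 -m handwheel '[-1.66,2,-0.18,0,0,0,8.54,-1.66,5,-0.18,0,0,0,8.54,-1.66,7.5,-0.18,0,0,0,8.54,-1.66,8.6,-0.18,0,0,0,8.54,-1.66,8.9,-0.18,0,0,0,8.54,-1.66,8.9,-0.18,0,0,0,8.54]' 20; python3 - <<'E'
from h import *
from station import manip
for n in("scene","top"):
    s=manip.snapshot(n); cv2.imwrite(f"pics/{n}2.png",s["frame"][:,:,::-1]); np.savez(f"{n}2.npz",**s)
T=load("top2.npz");S=load("scene2.npz")
for n,im,(x,y) in(("a",T,(225,180)),("b",S,(190,150))):
    cv2.imwrite(f"pics/g2{n}.png",cv2.resize(im["frame"][y:y+100,x:x+130,::-1],None,fx=6,fy=6,interpolation=cv2.INTER_CUBIC))
plan([([0,174,162],30,0)])
E
```

```text
t: 2.2
tcp_pos: [0.4639, -0.0259, 0.1642]
tool_rot: [0.595, -0.384, 0.627, -0.324]
force: [0.2, 0.5, 0.5]
finger_gap: 1.003
t 2.3 tcp st [ -0.3395 171.8779 165.2858] F [-0.4419  0.5217 -0.6384] gap 0.999
[0, 174, 162] 30 0 -> cm [-0.35  0.18  0.03] rot [ 0.002 -0.006 -0.004]
```

View pics/g2a.png

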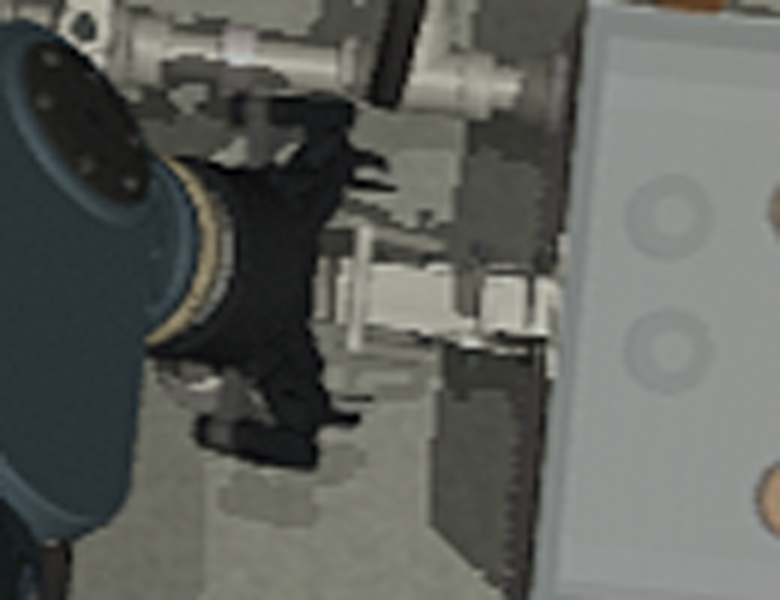

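View pics/g2b.png

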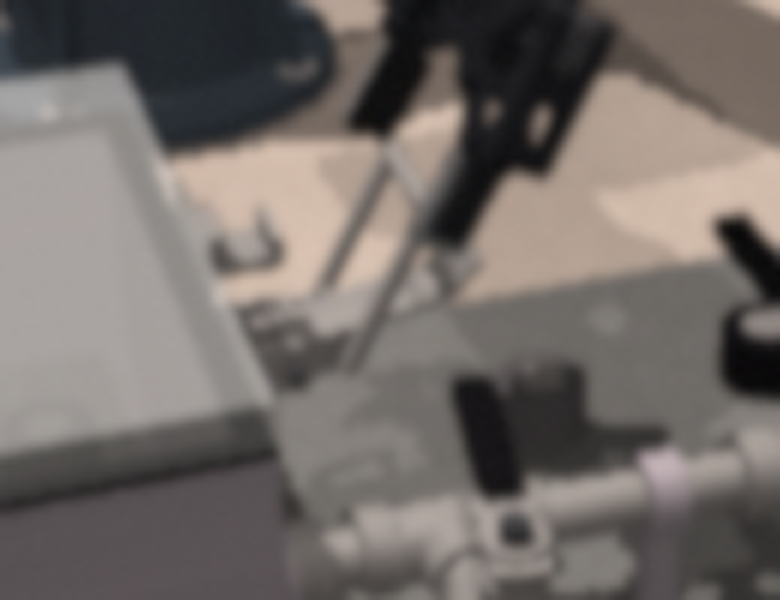

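```bash
python3 -m handwheel '[0,0.1,0,0,0,0,5,0,0.1,0,0,0,0,5,0,0.1,0,0,0,0,5,0,0.1,0,0,0,0,5,0,0.1,0,0,0,0,5,0,0.1,0,0,0,0,5]' 25; python3 - <<'E'
from h import *
from station import manip
for n in("scene","top"):
    s=manip.snapshot(n); np.savez(f"{n}3.npz",**s)
T=load("top3.npz");S=load("scene3.npz")
for n,im,(x,y) in(("a",T,(225,180)),("b",S,(190,150))):
    cv2.imwrite(f"pics/g3{n}.png",cv2.resize(im["frame"][y:y+100,x:x+130,::-1],None,fx=6,fy=6,interpolation=cv2.INTER_CUBIC))
plan([([0,174,162],30,0)])
E
```

```text
t: 2.8
tcp_pos: [0.4665, -0.0241, 0.1643]
tool_rot: [0.594, -0.382, 0.628, -0.327]
force: [3.1, 2.9, 2.7]
finger_gap: 0.636
t 2.9 tcp st [  0.8821 172.7159 164.1636] F [4.7159 1.8896 2.678 ] gap 0.64
[0, 174, 162] 30 0 -> cm [-0.22  0.12 -0.09] rot [-0.002 -0.004 -0.004]
```

View pics/g3b.png

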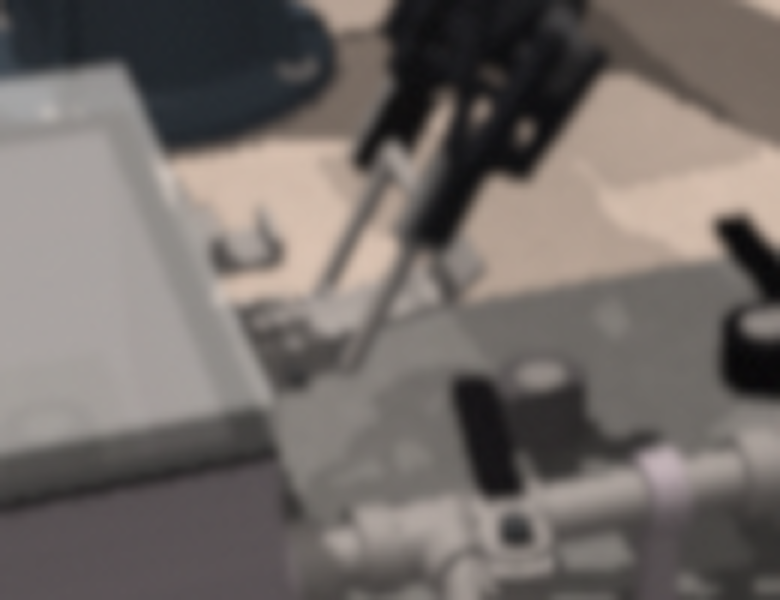

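View pics/g3a.png

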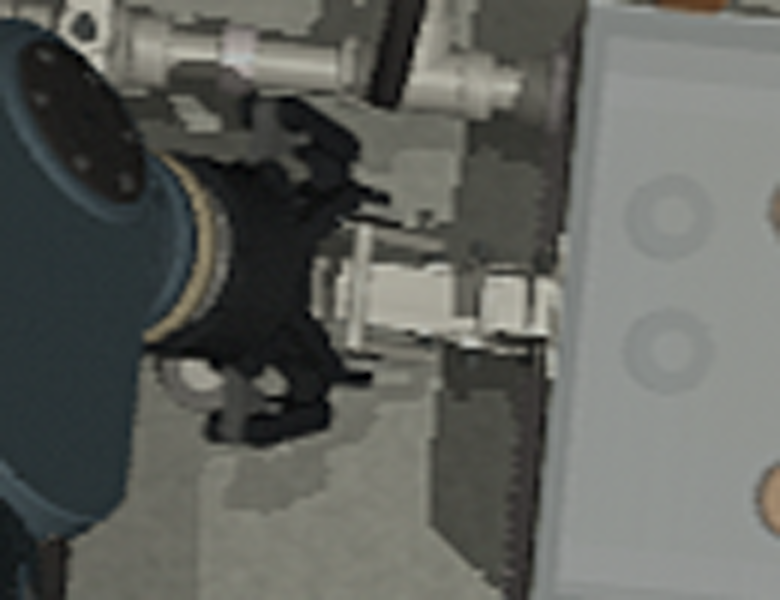

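```bash
python3 - <<'E'
from h import *
T=load("top1.npz");S=load("scene0.npz")
g=fr((225,180),6);sl=fr((190,165),6.6)
for n,a,z in[("lip out +",g(488,278),.158),("lip out -",g(481,328),.158),("inner gap",g(528,300),.150),("block",g(538,300),.162),("lid edge",g(568,300),.167)]:
    print(n,w2s(onz(T,*a,z)),w2s(dep(T,*a)))
cv2.imwrite("pics/k.png",cv2.resize(S["frame"][175:205,215:245,::-1],None,fx=20,fy=20,interpolation=cv2.INTER_CUBIC))
# predicted
for p in [[-12,121,158],[12,121,158],[-12,116,158],[12,116,158],[12,100,162],[-12,100,162]]:
    u=proj(S,s2w(p)); print(p,(u-[215,175]+.5)*20, "top crop",(proj(T,s2w(p))-[225,180]+.5)*6)
E
```

```text
lip out + [ 10.1672 120.9215 158.    ] [ 10.2369 120.8389 156.6931]
lip out - [-10.7861 121.8125 158.    ] [-10.6027 121.4818 152.7054]
inner gap [  3.1325 102.8593 150.    ] [  2.7403 103.521  158.3923]
block [  2.9928  99.6817 162.    ] [  3.0542  99.5743 160.6983]
lid edge [  4.0157  87.7768 167.    ] [  4.0526  87.7052 166.2355]
[-12, 121, 158] [380.9286 187.02  ] top crop [483.1647 331.6134]
[12, 121, 158] [433.2731 288.221 ] top crop [488.7373 274.0962]
[-12, 116, 158] [337.157  194.3127] top crop [495.1461 332.8363]
[12, 116, 158] [388.6413 295.8253] top crop [500.6957 275.3189]
[12, 100, 162] [242.2646 288.3341] top crop [539.7961 278.7847]
[-12, 100, 162] [193.507  186.2495] top crop [534.3018 336.5084]
```

View pics/k.png

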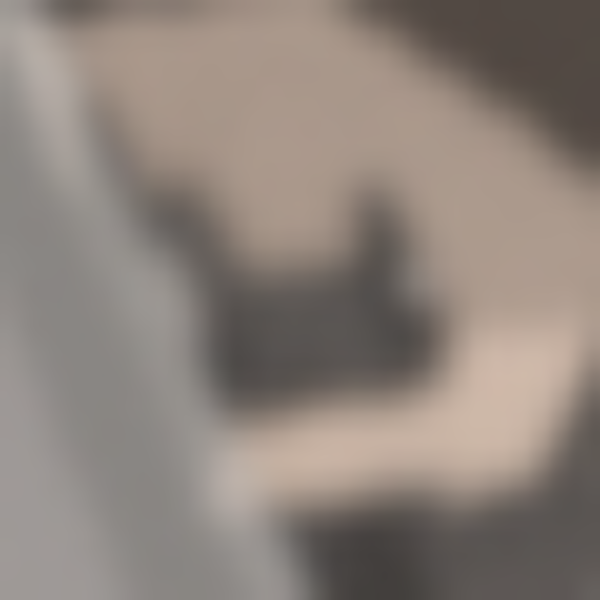

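```bash
python3 - <<'E'
from h import *
plan([([1,165,168.5],25,0),([1,156,172],20,0),([1,147,174],15,0),([1,138,174.5],10,0),([1,129,173.5],5,0),([1,120,172],0,0),([1,112,168.5],0,0)])
E
```

```text
t 2.9 tcp st [  0.8821 172.7159 164.1636] F [4.7159 1.8896 2.678 ] gap 0.64
[1, 165, 168.5] 25 0 -> cm [0.89 0.01 0.02] rot [-0.002 -0.004  0.083]
[1, 156, 172] 20 0 -> cm [1.84 0.15 0.02] rot [-0.002 -0.004  0.17 ]
[1, 147, 174] 15 0 -> cm [2.72 0.42 0.02] rot [-0.002 -0.004  0.258]
[1, 138, 174.5] 10 0 -> cm [3.53 0.83 0.02] rot [-0.002 -0.004  0.345]
[1, 129, 173.5] 5 0 -> cm [4.26 1.36 0.03] rot [-0.003 -0.004  0.432]
[1, 120, 172] 0 0 -> cm [4.97 1.94 0.03] rot [-0.003 -0.003  0.519]
[1, 112, 168.5] 0 0 -> cm [5.49 2.64 0.03] rot [-0.003 -0.003  0.519]
```

```bash
python3 -m handwheel '[0.9,0,0.1,0,0,0.083,5,1.84,0.15,0.1,0,0,0.17,5,2.7,0.4,0.1,0,0,0.26,5,3.5,0.8,0.1,0,0,0.345,5,4.25,1.35,0.1,0,0,0.43,5,4.25,1.35,0.1,0,0,0.43,5]' ; python3 - <<'E'
from h import *
from station import manip
for n in("scene","top"):
    s=manip.snapshot(n); np.savez(f"{n}4.npz",**s)
T=load("top4.npz");S=load("scene4.npz")
for n,im,(x,y) in(("a",T,(225,180)),("b",S,(190,150))):
    cv2.imwrite(f"pics/g4{n}.png",cv2.resize(im["frame"][y:y+100,x:x+130,::-1],None,fx=6,fy=6,interpolation=cv2.INTER_CUBIC))
plan([([1,120,172],0,0),([1,112,168.5],0,0)])
E
```

```text
t: 3.4
tcp_pos: [0.4623, -0.071, 0.1731]
tool_rot: [0.497, -0.502, 0.545, -0.451]
force: [3.8, -0.3, -0.1]
finger_gap: 0.638
t 3.5 tcp st [  0.897  127.5593 173.0694] F [ 4.209  -0.8425  1.0157] gap 0.631
[1, 120, 172] 0 0 -> cm [0.74 0.18 0.02] rot [-0.002 -0.008  0.092]
[1, 112, 168.5] 0 0 -> cm [1.51 0.6  0.02] rot [-0.002 -0.008  0.092]
```

View pics/g4b.png

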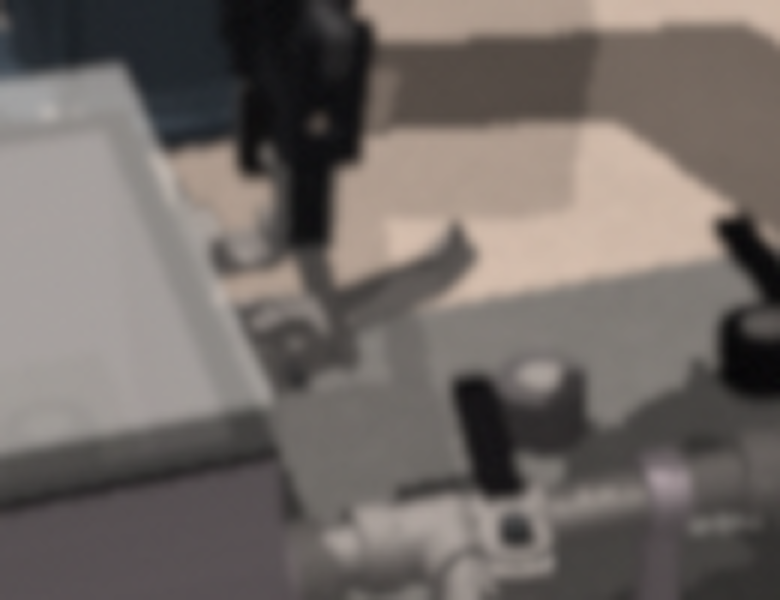

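View pics/g4a.png

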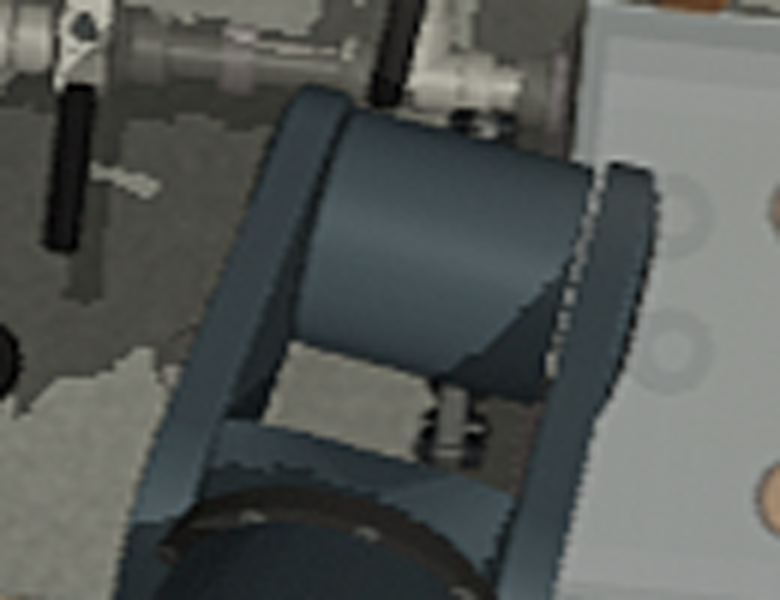

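```bash
python3 -m handwheel '[0.75,0.15,0.1,0,0,0.09,5,1.5,0.5,0.1,0,0,0.09,5,1.7,0.8,0.1,0,0,0.09,5,1.7,0.8,0.1,0,0,0.09,5]' ; python3 - <<'E'
from h import *
from station import manip
for n in("scene",):
    s=manip.snapshot(n); np.savez(f"{n}5.npz",**s)
S=load("scene5.npz")
for n,im,(x,y) in(("b",S,(190,150)),):
    cv2.imwrite(f"pics/g5{n}.png",cv2.resize(im["frame"][y:y+100,x:x+130,::-1],None,fx=6,fy=6,interpolation=cv2.INTER_CUBIC))
plan([([1,110,155],0,0)])
E
```

```text
t: 3.83
tcp_pos: [0.4611, -0.0854, 0.1661]
tool_rot: [0.477, -0.523, 0.523, -0.475]
force: [3.7, 0.8, -0.3]
finger_gap: 0.639
t 3.88 tcp st [  0.9428 111.6754 166.1413] F [3.2223 0.7791 0.0735] gap 0.637
[1, 110, 155] 0 0 -> cm [0.17 1.11 0.01] rot [ 0.001 -0.004  0.001]
```

View pics/g5b.png

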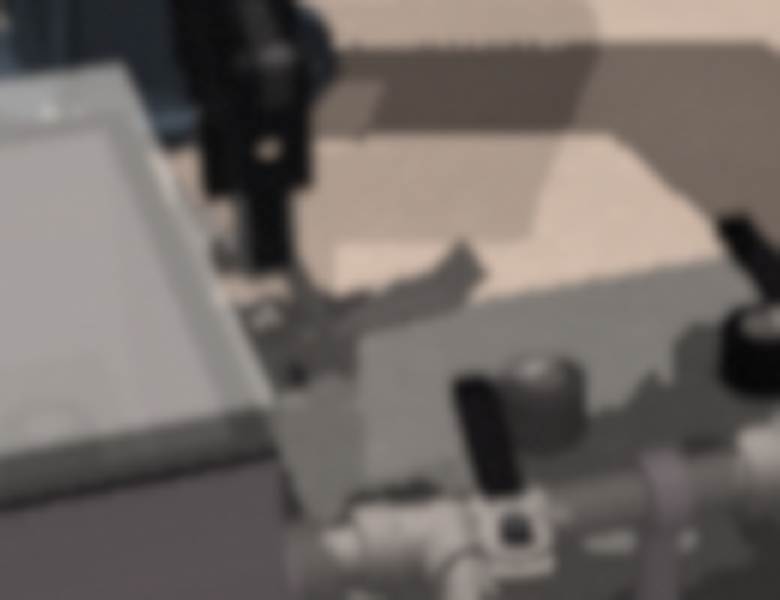

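```bash
python3 -m handwheel '[0.15,0.3,0.1,0,0,0,5,0.2,0.7,0.1,0,0,0,5,0.2,1.0,0.1,0,0,0,5,0.2,1.2,0.1,0,0,0,5,0.2,1.2,0.1,0,0,0,5]' ; python3 - <<'E'
from h import *
from station import manip
for n in("scene",):
    s=manip.snapshot(n); np.savez(f"{n}6.npz",**s)
S=load("scene6.npz")
for n,im,(x,y) in(("b",S,(190,150)),):
    cv2.imwrite(f"pics/g6{n}.png",cv2.resize(im["frame"][y:y+100,x:x+130,::-1],None,fx=6,fy=6,interpolation=cv2.INTER_CUBIC))
plan([([1,110,155],0,0)])
E
```

```text
t: 4.3
tcp_pos: [0.4611, -0.0876, 0.1544]
tool_rot: [-0.478, 0.522, -0.522, 0.476]
force: [1.1, -2.3, 2.8]
finger_gap: 0.641
t 4.35 tcp st [  1.1471 109.0838 154.3863] F [ 0.0881 -2.1111  3.0093] gap 0.639
[1, 110, 155] 0 0 -> cm [-0.09 -0.06 -0.02] rot [ 0.002 -0.002  0.002]
```

View pics/g6b.png

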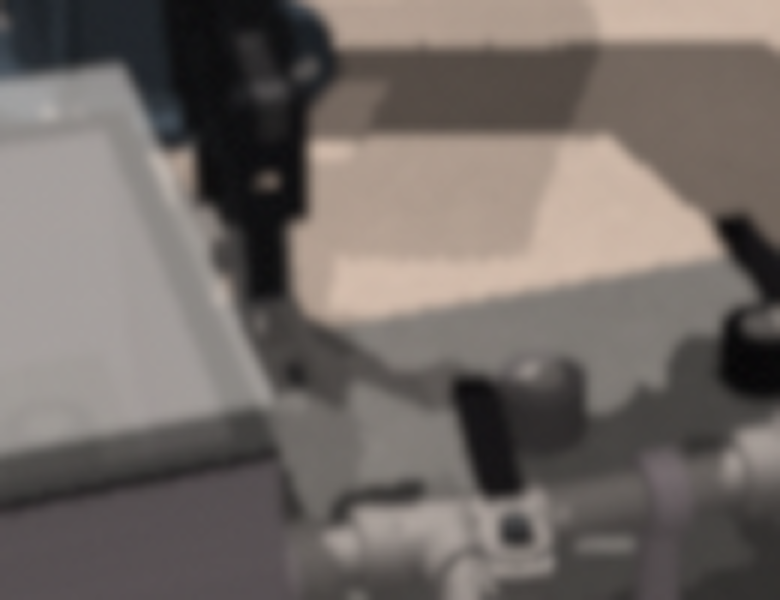

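```bash
python3 -m handwheel '[0,0,0,0,0,0,8.5,0,0,0,0,0,0,8.5,0,0,0,0,0,0,8.5,0,0,0,0,0,0,8.5,0,-3,0,0,0,0,8.5,0,-6,0,0,0,0,8.5,-4,-9,0,0,0,-0.1,4,-8,-12,0,0,0,-0.2,0,-11,-13,0,0,0,-0.3,0,-11,-13,0,0,0,-0.35,0]' ; python3 - <<'E'
from h import *
from station import manip
for n in("scene","top"):
    s=manip.snapshot(n); np.savez(f"{n}7.npz",**s)
S=load("scene7.npz");T=load("top7.npz")
for n,im,(x,y) in(("a",T,(225,180)),("b",S,(190,150)),):
    cv2.imwrite(f"pics/g7{n}.png",cv2.resize(im["frame"][y:y+100,x:x+130,::-1],None,fx=6,fy=6,interpolation=cv2.INTER_CUBIC))
plan([([0,225,120],35,0)])
E
```

```text
t: 5.18
tcp_pos: [0.4737, 0.0269, 0.2877]
tool_rot: [0.559, -0.428, 0.599, -0.38]
force: [0.6, 0.4, -0.4]
finger_gap: 0.447
t 5.28 tcp st [  2.6005 222.7853 285.3545] F [-0.5115 -1.0853 -0.065 ] gap 0.265
[0, 225, 120] 35 0 -> cm [-5.88 15.46 -0.29] rot [-0.003  0.002 -0.261]
```

View pics/g7b.png

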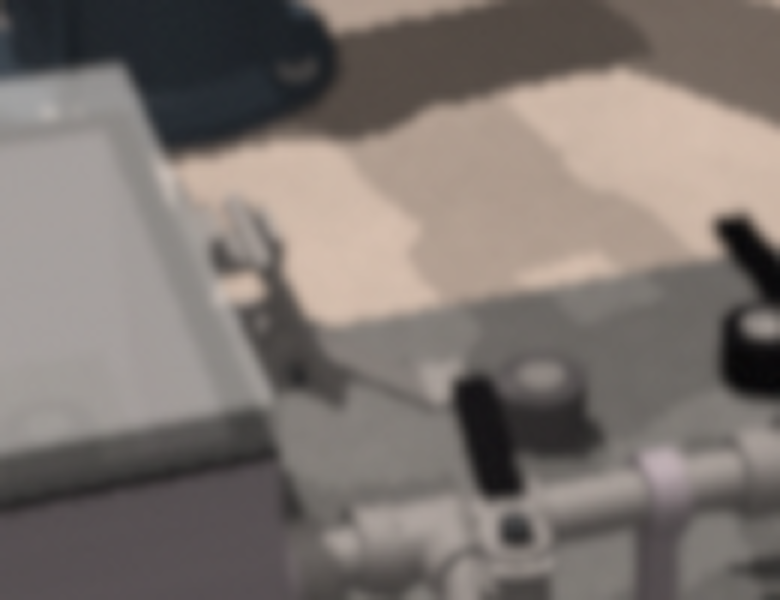

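View pics/g7a.png

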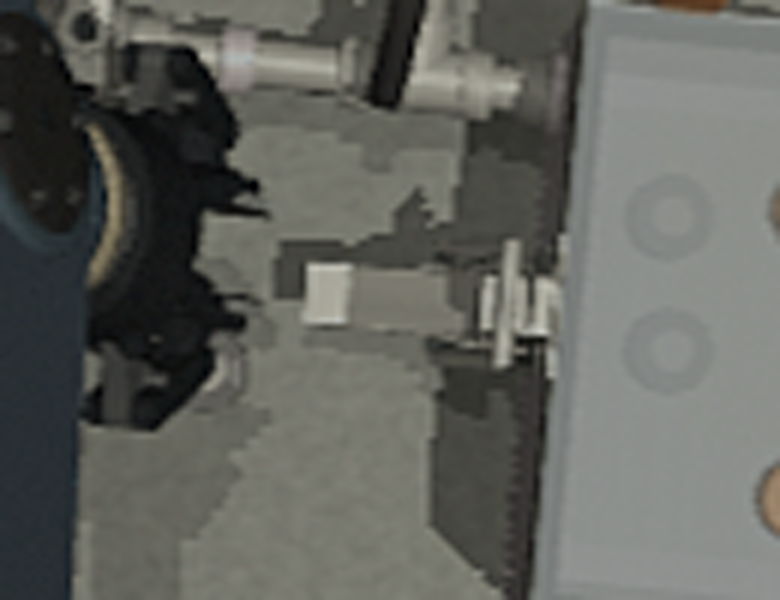

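```bash
cat >> h.py <<'E'
def push(a,tau,r=70,noff=9,x=0):
    d=np.array([np.sin(a),-np.cos(a)]);n=np.array([np.cos(a),np.sin(a)]);T=np.radians(tau)
    pt=np.array([-np.sin(T),-np.cos(T)]);h=11*abs(np.cos(T+a))
    p=np.array([120,104])+r*d+(noff+h)*n-17*pt
    return ([x,round(p[0],1),round(p[1],1)],tau,0)
E
python3 - <<'E'
from h import *
T=load("top7.npz");g=fr((225,180),6)
for a in[(303,295),(352,295)]:
    print(w2s(onz(T,*g(*a),.070)),w2s(dep(T,*g(*a))))
for a in[(500,240),(510,365),(510,300)]: print("bar",w2s(onz(T,*g(*a),.158)),w2s(dep(T,*g(*a))))
plan([([0,225,140],35,0)]+[push(a,35,x=0) for a in (1.2,1.0,.8,.6,.4,.25,.1,0)])
E
```

```text
[ -1.1296 197.076   70.    ] [ -1.2994 197.0571  74.2345]
[  1.0928 175.2586  70.    ] [  0.8607 175.334   75.5328]
bar [ 26.4226 117.4749 158.    ] [ 26.7728 117.1327 152.841 ]
bar [-24.8107 108.3612 158.    ] [-21.629   97.633   13.9654]
bar [  1.9981 110.9382 158.    ] [  1.9253 111.0523 159.5808]
t 5.28 tcp st [  2.6005 222.7853 285.3545] F [-0.5115 -1.0853 -0.065 ] gap 0.265
[0, 225, 140] 35 0 -> cm [-5.19 13.58 -0.28] rot [-0.003  0.002 -0.261]
[0, np.float64(199.2), np.float64(103.4)] 35 0 -> cm [-4.03 17.9  -0.3 ] rot [-0.003  0.002 -0.261]
[0, np.float64(193.8), np.float64(88.0)] 35 0 -> cm [-4.05 19.53 -0.3 ] rot [-0.003  0.002 -0.261]
[0, np.float64(187.5), np.float64(76.9)] 35 0 -> cm [-3.83 20.79 -0.31] rot [-0.003  0.002 -0.261]
[0, np.float64(179.9), np.float64(67.4)] 35 0 -> cm [-3.45 21.94 -0.31] rot [-0.003  0.002 -0.261]
[0, np.float64(170.7), np.float64(59.2)] 35 0 -> cm [-2.86 23.03 -0.32] rot [-0.003  0.002 -0.261]
[0, np.float64(162.7), np.float64(54.1)] 35 0 -> cm [-2.29 23.78 -0.32] rot [-0.003  0.002 -0.261]
[0, np.float64(154.0), np.float64(50.0)] 35 0 -> cm [-1.61 24.47 -0.32] rot [-0.003  0.002 -0.261]
[0, np.float64(147.8), np.float64(47.9)] 35 0 -> cm [-1.1  24.88 -0.33] rot [-0.003  0.002 -0.261]
```

```bash
python3 -m handwheel '[-2.5,4,-0.3,0,0,-0.12,0,-5,8,-0.3,0,0,-0.26,0,-5,12,-0.3,0,0,-0.26,0,-4.8,15,-0.3,0,0,-0.26,0,-4.3,17.5,-0.3,0,0,-0.26,0,-4.3,17.5,-0.3,0,0,-0.26,0]' ; python3 - <<'E'
from h import *
from station import manip
for n in("scene","top"):
    s=manip.snapshot(n); np.savez(f"{n}8.npz",**s)
S=load("scene8.npz");T=load("top8.npz")
for n,im,(x,y) in(("a",T,(225,180)),("b",S,(190,150)),):
    cv2.imwrite(f"pics/g8{n}.png",cv2.resize(im["frame"][y:y+100,x:x+130,::-1],None,fx=6,fy=6,interpolation=cv2.INTER_CUBIC))
plan([push(a,35,x=0) for a in (1.2,1.0,.8,.6,.4,.25,.1,0)])
E
```

```text
t: 5.78
tcp_pos: [0.4633, -0.0002, 0.1009]
tool_rot: [0.615, -0.358, 0.638, -0.294]
force: [0.1, -0.2, -0.3]
finger_gap: -0.0
t 5.88 tcp st [ -1.2859 197.9503 104.829 ] F [ 0.367   0.2204 -1.0574] gap 0.0
[0, np.float64(199.2), np.float64(103.4)] 35 0 -> cm [-0.18  0.04  0.13] rot [ 0.007 -0.004 -0.   ]
[0, np.float64(193.8), np.float64(88.0)] 35 0 -> cm [-0.63  1.62  0.14] rot [ 0.007 -0.004 -0.   ]
[0, np.float64(187.5), np.float64(76.9)] 35 0 -> cm [-0.75  2.89  0.15] rot [ 0.007 -0.004 -0.   ]
[0, np.float64(179.9), np.float64(67.4)] 35 0 -> cm [-0.67  4.1   0.15] rot [ 0.007 -0.004 -0.   ]
[0, np.float64(170.7), np.float64(59.2)] 35 0 -> cm [-0.38  5.3   0.16] rot [ 0.007 -0.004 -0.   ]
[0, np.float64(162.7), np.float64(54.1)] 35 0 -> cm [-0.02  6.18  0.17] rot [ 0.007 -0.004 -0.   ]
[0, np.float64(154.0), np.float64(50.0)] 35 0 -> cm [0.46 7.01 0.18] rot [ 0.007 -0.004 -0.   ]
[0, np.float64(147.8), np.float64(47.9)] 35 0 -> cm [0.84 7.54 0.18] rot [ 0.007 -0.004 -0.   ]
```

View pics/g8b.png

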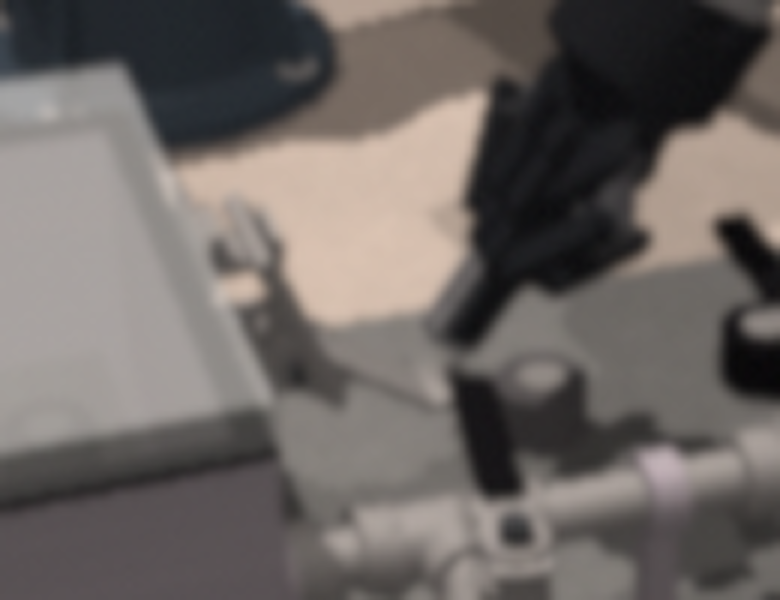

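View pics/g8a.png

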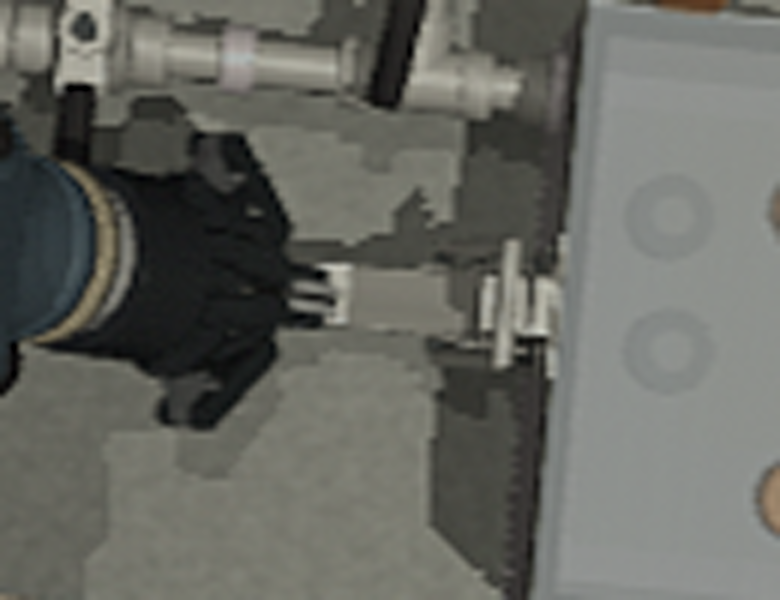

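```bash
python3 -m handwheel '[-0.4,1.0,0.12,0,0,0,0,-0.65,1.7,0.15,0,0,0,0,-0.75,2.4,0.15,0,0,0,0,-0.75,3.0,0.15,0,0,0,0,-0.67,3.8,0.15,0,0,0,0,-0.5,4.6,0.15,0,0,0,0,-0.38,5.3,0.15,0,0,0,0,-0.38,5.3,0.15,0,0,0,0]' ; python3 - <<'E'
from h import *
from station import manip
for n in("scene","top"):
    s=manip.snapshot(n); np.savez(f"{n}9.npz",**s)
S=load("scene9.npz");T=load("top9.npz")
for n,im,(x,y) in(("a",T,(225,180)),("b",S,(190,150)),):
    cv2.imwrite(f"pics/g9{n}.png",cv2.resize(im["frame"][y:y+100,x:x+130,::-1],None,fx=6,fy=6,interpolation=cv2.INTER_CUBIC))
plan([push(a,35,x=0) for a in (.4,.25,.1,0,-.1)])
E
```

```text
t: 6.55
tcp_pos: [0.4675, -0.0254, 0.06]
tool_rot: [0.611, -0.355, 0.642, -0.298]
force: [1.1, 0.8, 2.3]
finger_gap: 0.001
t 6.65 tcp st [  1.5029 172.1153  60.0408] F [1.7209 0.3914 2.819 ] gap 0.002
[0, np.float64(170.7), np.float64(59.2)] 35 0 -> cm [ 0.07  0.15 -0.15] rot [ 0.001 -0.004 -0.001]
[0, np.float64(162.7), np.float64(54.1)] 35 0 -> cm [ 0.43  1.03 -0.15] rot [ 0.001 -0.004 -0.001]
[0, np.float64(154.0), np.float64(50.0)] 35 0 -> cm [ 0.91  1.86 -0.14] rot [ 0.001 -0.004 -0.001]
[0, np.float64(147.8), np.float64(47.9)] 35 0 -> cm [ 1.3   2.39 -0.14] rot [ 0.001 -0.004 -0.001]
[0, np.float64(141.3), np.float64(46.4)] 35 0 -> cm [ 1.75  2.88 -0.14] rot [ 0.001 -0.004 -0.001]
```

View pics/g9b.png

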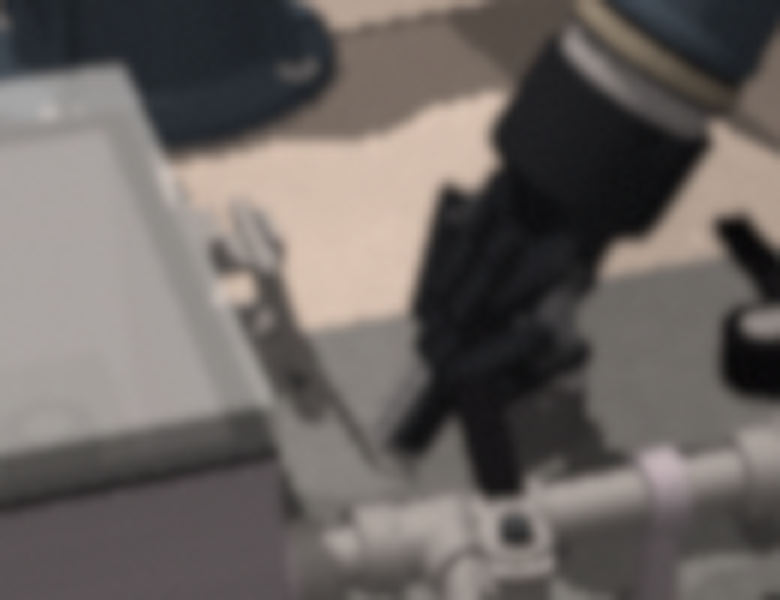

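View pics/g9a.png

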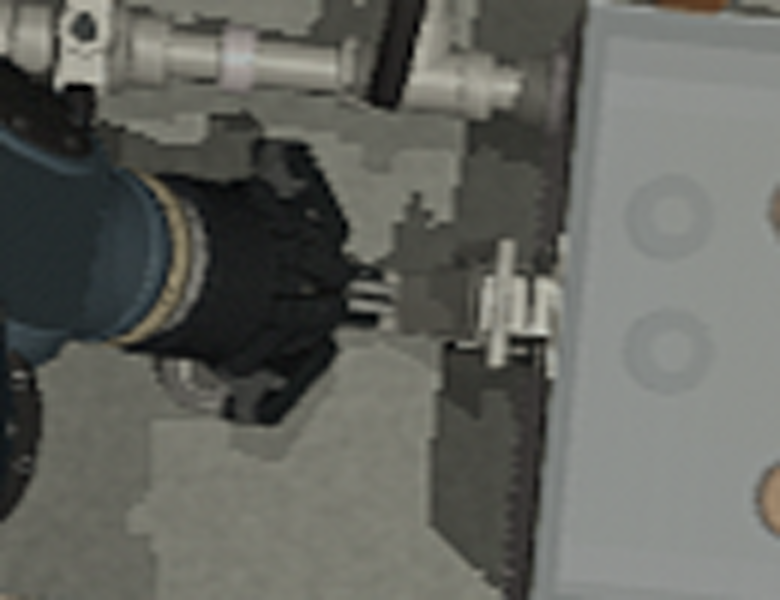

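```bash
python3 -m handwheel '[0.25,0.6,-0.1,0,0,0,0,0.45,1.05,-0.1,0,0,0,0,0.7,1.5,-0.1,0,0,0,0,0.95,1.9,-0.1,0,0,0,0,1.3,2.35,-0.1,0,0,0,0,1.5,2.6,-0.1,0,0,0,0,1.5,2.6,-0.1,0,0,0,0]' ; python3 - <<'E'
from h import *
from station import manip
for n in("scene","top"):
    s=manip.snapshot(n); np.savez(f"{n}10.npz",**s)
S=load("scene10.npz");T=load("top10.npz")
for n,im,(x,y) in(("a",T,(225,180)),("b",S,(190,150)),):
    cv2.imwrite(f"pics/g10{n}.png",cv2.resize(im["frame"][y:y+100,x:x+130,::-1],None,fx=6,fy=6,interpolation=cv2.INTER_CUBIC))
plan([push(a,35,x=0) for a in (.25,.1,0,-.1)])
E
```

```text
t: 7.23
tcp_pos: [0.4617, -0.0509, 0.0468]
tool_rot: [0.611, -0.357, 0.641, -0.298]
force: [-1.3, 8.7, 6.8]
finger_gap: -0.002
t 7.33 tcp st [ -1.5674 145.7424  46.8404] F [-0.7049  7.2883  5.2492] gap -0.004
[0, np.float64(162.7), np.float64(54.1)] 35 0 -> cm [-0.98 -1.56  0.15] rot [ 0.004 -0.004 -0.003]
[0, np.float64(154.0), np.float64(50.0)] 35 0 -> cm [-0.5  -0.73  0.15] rot [ 0.004 -0.004 -0.003]
[0, np.float64(147.8), np.float64(47.9)] 35 0 -> cm [-0.11 -0.21  0.16] rot [ 0.004 -0.004 -0.003]
[0, np.float64(141.3), np.float64(46.4)] 35 0 -> cm [0.34 0.29 0.16] rot [ 0.004 -0.004 -0.003]
```

View pics/g10b.png

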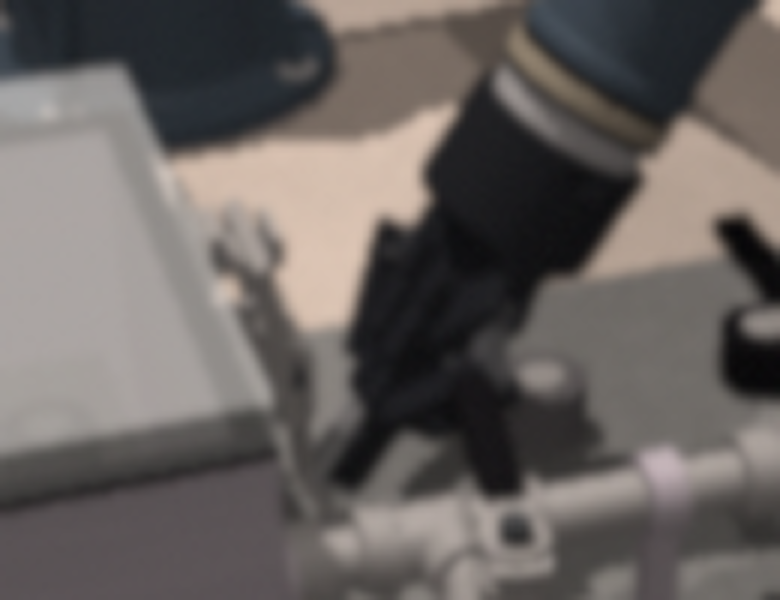

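```bash
python3 -m handwheel '[-0.5,-1,0,0,0,0,0,-1.5,-4,0,0,0,0,0,-2,-8,0,0,0,0,0,-2,-12,0,0,0,0,0,-2,-16,0,0,0,0.1,0,-2,-18,0,0,0,0.2,0,-2,-18,0,0,0,0.2,0]' ; python3 - <<'E'
from h import *
from station import manip
for n in("scene","top"):
    s=manip.snapshot(n); np.savez(f"{n}11.npz",**s)
S=load("scene11.npz");T=load("top11.npz")
for n,im,(x,y) in(("a",T,(225,180)),("b",S,(190,150)),):
    cv2.imwrite(f"pics/g11{n}.png",cv2.resize(im["frame"][y:y+100,x:x+130,::-1],None,fx=6,fy=6,interpolation=cv2.INTER_CUBIC))
plan([([108,135,220],0,0),([108,135,129],0,0)])
E
```

```text
t: 7.92
tcp_pos: [0.4764, 0.068, 0.1876]
tool_rot: [0.569, -0.414, 0.611, -0.363]
force: [0.3, -0.7, 0.8]
finger_gap: 0.001
t 8.02 tcp st [ -0.1147 263.7667 183.8793] F [ 0.4529 -0.3622  0.5535] gap 0.003
[108, 135, 220] 0 0 -> cm [13.19  1.82 10.89] rot [ 0.    -0.006  0.411]
[108, 135, 129] 0 0 -> cm [ 9.55 10.16 10.88] rot [ 0.    -0.006  0.411]
```

View pics/g11b.png

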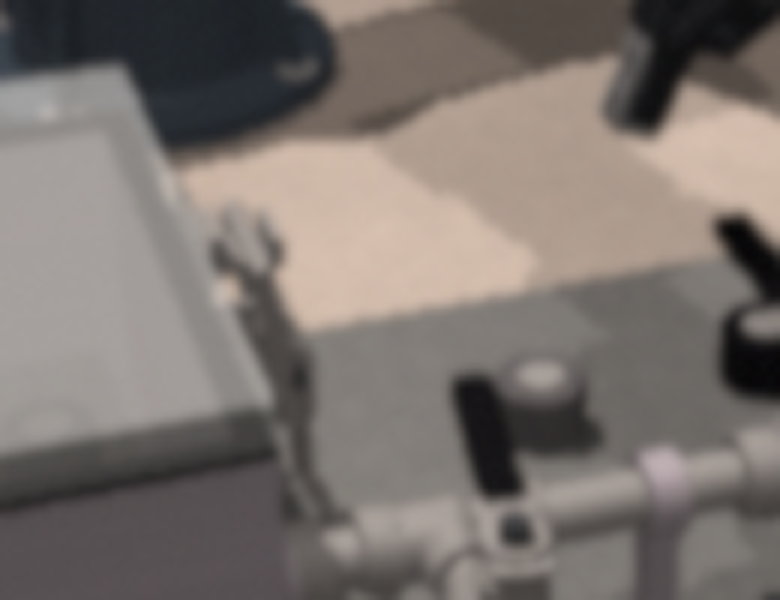

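View pics/g11a.png

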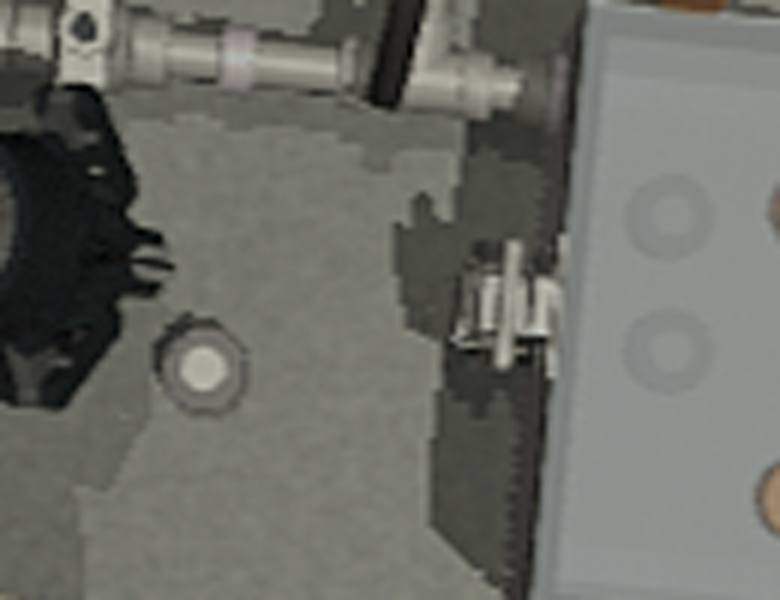

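```bash
python3 - <<'E'
from h import *
S=load("scene11.npz");T=load("top11.npz")
for a in (0,.2,.4):
  d=np.array([np.sin(a),-np.cos(a)]);n=np.array([np.cos(a),np.sin(a)])
  for x in(-14,14):
    p=np.array([120,104])+74*d+13*n; P=s2w([x,*p]); print(a,x,(proj(S,P)-[190,150]+.5)*6,(proj(T,P)-[225,180]+.5)*6)
print((proj(T,s2w([0,112,154]))-[225,180]+.5)*6)
E
```

```text
0 -14 [311.9943 477.6425] [438.6309 340.7723]
0 14 [330.0844 516.845 ] [444.5557 280.5082]
0.2 -14 [346.3049 462.4967] [407.8859 337.3866]
0.2 14 [365.1613 501.2734] [413.8923 276.9262]
0.4 -14 [377.6168 442.2218] [379.4719 334.0625]
0.4 14 [397.2032 480.525 ] [385.5696 273.2682]
[506.778  305.3814]
```

```bash
python3 -m handwheel '[3,-1.5,3,0,0,0.1,0,6,-1,6,0,0,0.2,0,10,0.5,9,0,0,0.3,0,13.2,1.8,10.9,0,0,0.41,0,13.2,1.8,10.9,0,0,0.41,0,13.2,1.8,10.9,0,0,0.41,0]' ; python3 - <<'E'
from h import *
from station import manip
s=manip.snapshot("scene");np.savez("scene12.npz",**s)
x,y=190,150
cv2.imwrite(f"pics/g12b.png",cv2.resize(s["frame"][y:y+120,x:x+150,::-1],None,fx=5,fy=5,interpolation=cv2.INTER_CUBIC))
plan([([108,135,220],0,0),([108,135,129],0,0)])
E
```

```text
t: 8.52
tcp_pos: [0.5711, -0.0777, 0.2169]
tool_rot: [-0.475, 0.525, -0.525, 0.472]
force: [-0.6, 0.7, 0.1]
finger_gap: 0.003
t 8.57 tcp st [107.8933 132.0292 216.4914] F [-0.0069  0.5959 -0.094 ] gap 0.001
[108, 135, 220] 0 0 -> cm [-0.3  -0.35  0.01] rot [ 0.006 -0.011  0.   ]
[108, 135, 129] 0 0 -> cm [-0.3   8.75  0.06] rot [ 0.006 -0.011  0.   ]
```

View pics/g12b.png

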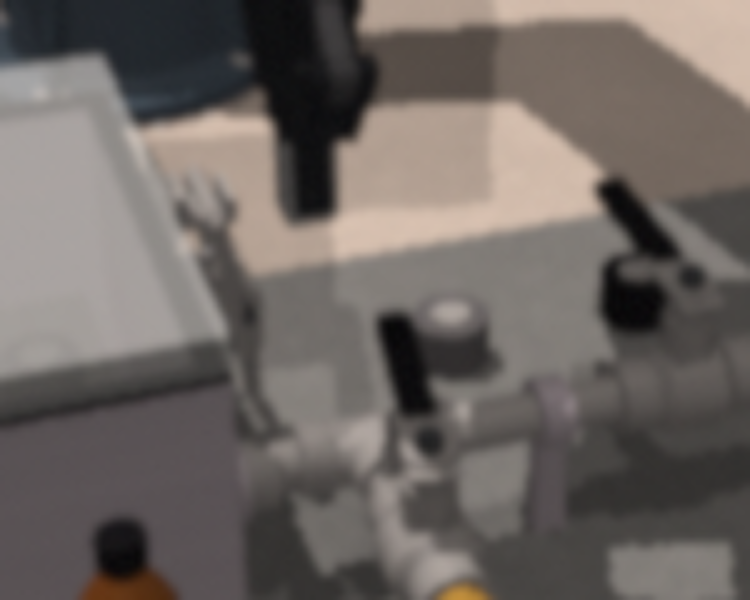

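```bash
python3 -m handwheel '[-0.2,3,0,0,0,0,0,-0.2,6,0,0,0,0,0,-0.2,8,0,0,0,0,0,-0.2,8.7,0,0,0,0,0,-0.2,8.7,0,0,0,0,0]' ; python3 - <<'E'
from h import *
from station import manip
for n in("scene","top"):
    s=manip.snapshot(n); np.savez(f"{n}13.npz",**s)
s=load("scene13.npz");x,y=190,150
cv2.imwrite(f"pics/g13b.png",cv2.resize(s["frame"][y:y+120,x:x+150,::-1],None,fx=5,fy=5,interpolation=cv2.INTER_CUBIC))
def vp(ang,r=72,off=19): # handle at vent angle: dir; 0:+y, pi/2:-x
    d=np.array([-np.sin(ang),np.cos(ang)]);n=np.array([-np.cos(ang),-np.sin(ang)]) # pusher side (ccw-side)
    p=np.array([175,155])+r*d+off*n; return ([*np.round(p,1),129],0,0)
plan([vp(a) for a in(1.4,1.2,1.0,.8,.6,.4,.2,0,-.05)])
E
```

```text
t: 8.98
tcp_pos: [0.5677, -0.0663, 0.129]
tool_rot: [-0.478, 0.525, -0.52, 0.475]
force: [-0.7, -0.7, -0.1]
finger_gap: 0.002
t 9.08 tcp st [108.2156 138.8203 132.0716] F [-0.2938 -1.076   0.0033] gap 0.002
[np.float64(100.8), np.float64(148.5), 129] 0 0 -> cm [-0.97  0.31 -0.74] rot [ 0.002 -0.003 -0.   ]
[np.float64(101.0), np.float64(163.4), 129] 0 0 -> cm [-2.46  0.31 -0.73] rot [ 0.002 -0.003 -0.   ]
[np.float64(104.1), np.float64(177.9), 129] 0 0 -> cm [-3.91  0.31 -0.42] rot [ 0.002 -0.003 -0.   ]
[np.float64(110.1), np.float64(191.5), 129] 0 0 -> cm [-5.27  0.31  0.17] rot [ 0.002 -0.003 -0.   ]
[np.float64(118.7), np.float64(203.7), 129] 0 0 -> cm [-6.49  0.31  1.03] rot [ 0.002 -0.003 -0.   ]
[np.float64(129.5), np.float64(213.9), 129] 0 0 -> cm [-7.51  0.3   2.11] rot [ 0.002 -0.003 -0.   ]
[np.float64(142.1), np.float64(221.8), 129] 0 0 -> cm [-8.31  0.3   3.37] rot [ 0.002 -0.003 -0.   ]
[np.float64(156.0), np.float64(227.0), 129] 0 0 -> cm [-8.83  0.3   4.75] rot [ 0.002 -0.003 -0.   ]
[np.float64(159.6), np.float64(227.9), 129] 0 0 -> cm [-8.92  0.3   5.11] rot [ 0.002 -0.003 -0.   ]
```

View pics/g13b.png

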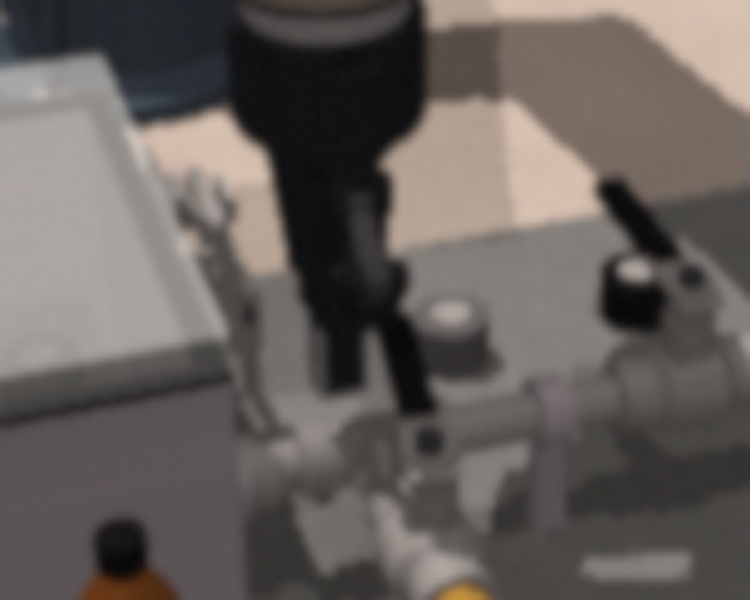

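```bash
python3 -m handwheel '[-1,0.2,-0.7,0,0,0,0,-1.8,0.2,-0.7,0,0,0,0,-2.5,0.2,-0.7,0,0,0,0,-3.3,0.2,-0.6,0,0,0,0,-4.0,0.2,-0.4,0,0,0,0,-4.6,0.2,-0.1,0,0,0,0,-5.3,0.2,0.2,0,0,0,0,-5.9,0.2,0.6,0,0,0,0,-6.5,0.2,1.0,0,0,0,0,-7,0.2,1.6,0,0,0,0]' ; python3 - <<'E'
from h import *
from station import manip
for n in("scene",):
    s=manip.snapshot(n); np.savez(f"{n}14.npz",**s)
s=load("scene14.npz");x,y=190,150
cv2.imwrite(f"pics/g14b.png",cv2.resize(s["frame"][y:y+120,x:x+150,::-1],None,fx=5,fy=5,interpolation=cv2.INTER_CUBIC))
def vp(ang,r=72,off=19): # handle at vent angle: dir; 0:+y, pi/2:-x
    d=np.array([-np.sin(ang),np.cos(ang)]);n=np.array([-np.cos(ang),-np.sin(ang)]) # pusher side (ccw-side)
    p=np.array([175,155])+r*d+off*n; return ([*np.round(p,1),129],0,0)
plan([vp(a) for a in(.6,.4,.2,0,-.05)])
E
```

```text
t: 9.92
tcp_pos: [0.5917, -0.0, 0.1312]
tool_rot: [-0.478, 0.523, -0.522, 0.475]
force: [-2.9, -4.2, 2.0]
finger_gap: -0.005
t 9.97 tcp st [124.9368 208.7679 131.2584] F [-1.3366 -1.7045 -0.076 ] gap -0.004
[np.float64(118.7), np.float64(203.7), 129] 0 0 -> cm [ 0.51  0.23 -0.62] rot [ 0.001 -0.003  0.001]
[np.float64(129.5), np.float64(213.9), 129] 0 0 -> cm [-0.51  0.23  0.46] rot [ 0.001 -0.003  0.001]
[np.float64(142.1), np.float64(221.8), 129] 0 0 -> cm [-1.31  0.22  1.71] rot [ 0.001 -0.003  0.001]
[np.float64(156.0), np.float64(227.0), 129] 0 0 -> cm [-1.83  0.22  3.1 ] rot [ 0.001 -0.003  0.001]
[np.float64(159.6), np.float64(227.9), 129] 0 0 -> cm [-1.92  0.22  3.46] rot [ 0.001 -0.003  0.001]
```

View pics/g14b.png

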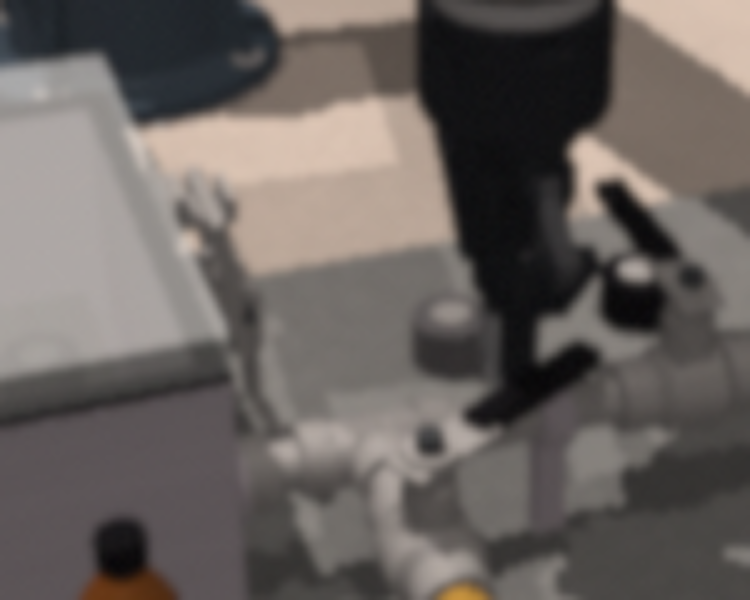

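```bash
python3 -m handwheel '[-0.5,0.2,0.5,0,0,0,0,-0.9,0.2,1.1,0,0,0,0,-1.3,0.2,1.7,0,0,0,0,-1.6,0.2,2.3,0,0,0,0,-1.8,0.2,2.8,0,0,0,0,-1.85,0.2,3.2,0,0,0,0,-1.85,0.2,3.4,0,0,0,0,-1.85,0.2,3.6,0,0,0,0]' ; python3 - <<'E'
from h import *
from station import manip
for n in("scene",):
    s=manip.snapshot(n); np.savez(f"{n}15.npz",**s)
s=load("scene15.npz");x,y=190,150
cv2.imwrite(f"pics/g15b.png",cv2.resize(s["frame"][y:y+120,x:x+150,::-1],None,fx=5,fy=5,interpolation=cv2.INTER_CUBIC))
plan([([156,227,129],0,0)])
E
```

```text
t: 10.63
tcp_pos: [0.625, 0.0159, 0.1281]
tool_rot: [-0.48, 0.526, -0.519, 0.473]
force: [-16.8, -0.6, 11.4]
finger_gap: -0.002
t 10.68 tcp st [155.2014 226.6653 128.1892] F [-14.6187  -2.4563  10.8636] gap -0.001
[156, 227, 129] 0 0 -> cm [-0.03 -0.08  0.08] rot [ 0.015 -0.004 -0.001]
```

View pics/g15b.png

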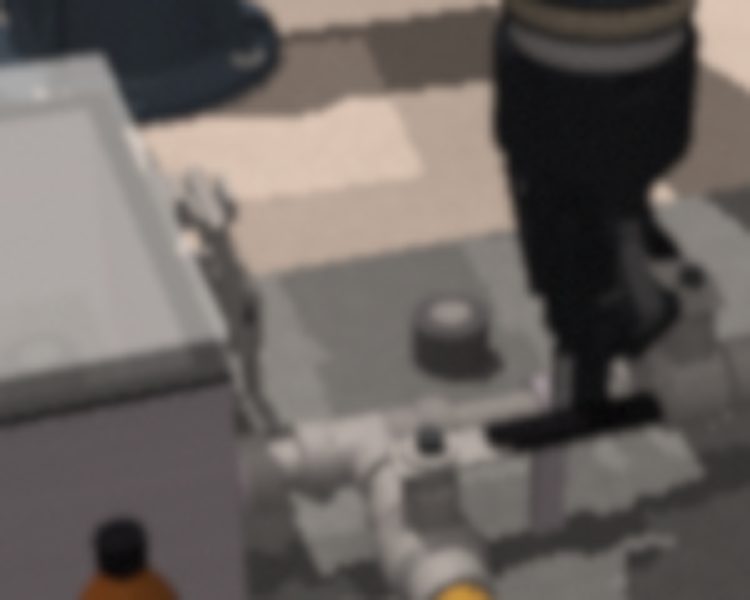

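```bash
python3 -m handwheel '[0,0,-1,0,0,0,0,0,-0.5,-2,0,0,0,0,0,-4,-3,0,0,0,0,-1,-8,-6,0,0,0,0,-3,-9,-9,0,0,0,0,-5,-9,-12,0,0,0,0,-5,-9,-12,0,0,0,0]' ; python3 - <<'E'
from h import *
from station import manip
for n in("scene","top"):
    s=manip.snapshot(n); np.savez(f"{n}16.npz",**s)
s=load("scene16.npz");x,y=190,150
cv2.imwrite(f"pics/g16b.png",cv2.resize(s["frame"][y:y+120,x:x+150,::-1],None,fx=5,fy=5,interpolation=cv2.INTER_CUBIC))
s=load("top16.npz");x,y=220,140
cv2.imwrite(f"pics/g16a.png",cv2.resize(s["frame"][y:y+120,x:x+150,::-1],None,fx=5,fy=5,interpolation=cv2.INTER_CUBIC))
plan([([30,274,220],0,0),([30,274,129],0,0)])
E
```

```text
t: 11.27
tcp_pos: [0.5097, 0.0798, 0.2198]
tool_rot: [-0.477, 0.524, -0.52, 0.477]
force: [-1.1, -0.2, -0.9]
finger_gap: 0.001
t 11.37 tcp st [ 40.8355 277.8361 219.563 ] F [0.3321 0.162  0.4023] gap -0.001
[30, 274, 220] 0 0 -> cm [ 0.39 -0.05 -1.08] rot [-0.003 -0.002 -0.001]
[30, 274, 129] 0 0 -> cm [ 0.39  9.05 -1.11] rot [-0.003 -0.002 -0.001]
```

View pics/g16b.png

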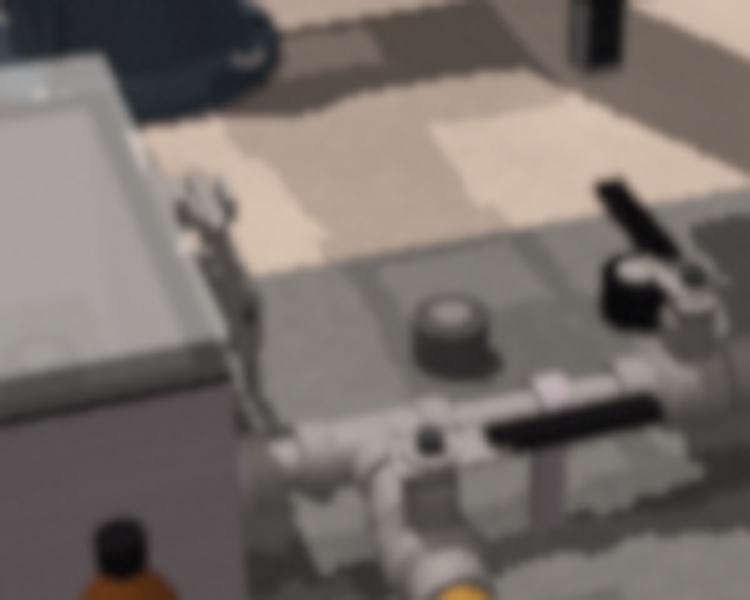

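View pics/g16a.png

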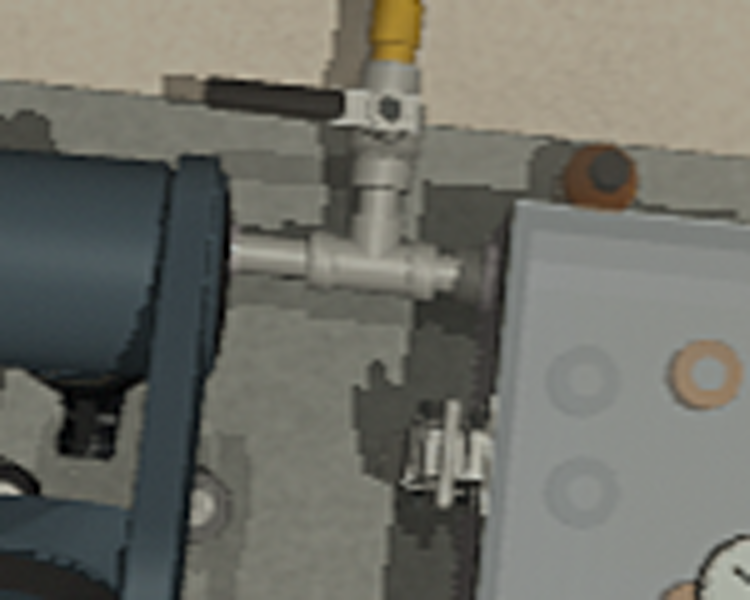

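```bash
python3 - <<'E'
from h import *
T=load("top16.npz");g=fr((220,140),5)
s=T["frame"];crop=s[140:260,220:370].astype(int)
m=(crop.sum(2)<150).astype(np.uint8); 
sub=np.zeros_like(m);sub[12:27,38:72]=m[12:27,38:72]
c=max(cv2.findContours(sub,0,2)[0],key=cv2.contourArea)
print(cv2.minAreaRect(c))
P=np.argwhere(sub)[:,::-1]+[220,140]
W=np.array([w2s(onz(T,u,v,.130))[:2] for u,v in P])
vx,vy,cx,cy=cv2.fitLine(W.astype(np.float32),2,0,.01,.01).ravel();print("dir",vx,vy,"ang from +y deg",np.degrees(np.arctan2(-vx*np.sign(vy),abs(vy))),cx,cy,len(P))
st=w2s(onz(T,*g(390,107),.13));print(st)
for a in (0,.1): 
  print(a,[ (proj(T,s2w([175-r*np.sin(a),155+r*np.cos(a),130]))-[220,140]+.5)*5 for r in (0,30,97)])
E
```

```text
((54.408538818359375, 19.323171615600586), (27.387022018432617, 5.852870941162109), 6.34019136428833)
dir 0.012893156 -0.99991685 ang from +y deg 0.7387439 175.28957 219.16216 116
[176.6173 156.8201 130.    ]
0 [array([393.6927, 110.9386]), array([335.9817, 104.9448]), array([206.9338,  91.4879])]
0.1 [array([393.6927, 110.9386]), array([335.6895, 110.6722]), array([205.9071, 110.0237])]
```

```bash
python3 -m handwheel '[0.4,3,-1.1,0,0,0,0,0.4,6,-1.1,0,0,0,0,0.4,8.2,-1.1,0,0,0,0,0.4,9,-1.1,0,0,0,0,0.4,9,-1.1,0,0,0,0]' ; python3 - <<'E'
from h import *
from station import manip
s=manip.snapshot("scene"); np.savez("scene17.npz",**s)
x,y=250,130
cv2.imwrite(f"pics/g17b.png",cv2.resize(s["frame"][y:y+120,x:x+150,::-1],None,fx=5,fy=5,interpolation=cv2.INTER_CUBIC))
def pp(phi,r=72,off=19): # 0 shut -x ; pi/2 open +y
    d=np.array([-np.cos(phi),np.sin(phi)]);n=np.array([-np.sin(phi),-np.cos(phi)])
    p=np.array([100,300])+r*d+off*n; return ([*np.round(p,1),129],0,0)
plan([pp(a) for a in(0,.2,.4,.6,.8,1.0,1.2,1.4,1.571,1.62)])
E
```

```text
t: 11.78
tcp_pos: [0.5049, 0.0722, 0.1264]
tool_rot: [-0.477, 0.524, -0.522, 0.475]
force: [-0.6, 0.7, 0.6]
finger_gap: 0.002
t 11.83 tcp st [ 31.3199 272.2764 127.6885] F [0.4994 0.3033 0.3935] gap 0.003
[np.float64(28.0), np.float64(281.0), 129] 0 0 -> cm [-0.87 -0.13 -0.34] rot [ 0.    -0.005 -0.   ]
[np.float64(25.7), np.float64(295.7), 129] 0 0 -> cm [-2.34 -0.13 -0.57] rot [ 0.    -0.005 -0.   ]
[np.float64(26.3), np.float64(310.5), 129] 0 0 -> cm [-3.82 -0.13 -0.52] rot [ 0.    -0.005 -0.   ]
[np.float64(29.8), np.float64(325.0), 129] 0 0 -> cm [-5.27 -0.13 -0.18] rot [ 0.    -0.005 -0.   ]
[np.float64(36.2), np.float64(338.4), 129] 0 0 -> cm [-6.61 -0.13  0.45] rot [ 0.    -0.005 -0.   ]
[np.float64(45.1), np.float64(350.3), 129] 0 0 -> cm [-7.81 -0.13  1.34] rot [ 0.    -0.005 -0.   ]
[np.float64(56.2), np.float64(360.2), 129] 0 0 -> cm [-8.8  -0.13  2.44] rot [ 0.    -0.005 -0.   ]
[np.float64(69.0), np.float64(367.7), 129] 0 0 -> cm [-9.56 -0.13  3.72] rot [ 0.    -0.005 -0.   ]
[np.float64(81.0), np.float64(372.0), 129] 0 0 -> cm [-10.    -0.13   4.92] rot [ 0.    -0.005 -0.   ]
[np.float64(84.6), np.float64(372.8), 129] 0 0 -> cm [-10.08  -0.13   5.28] rot [ 0.    -0.005 -0.   ]
```

View pics/g17b.png

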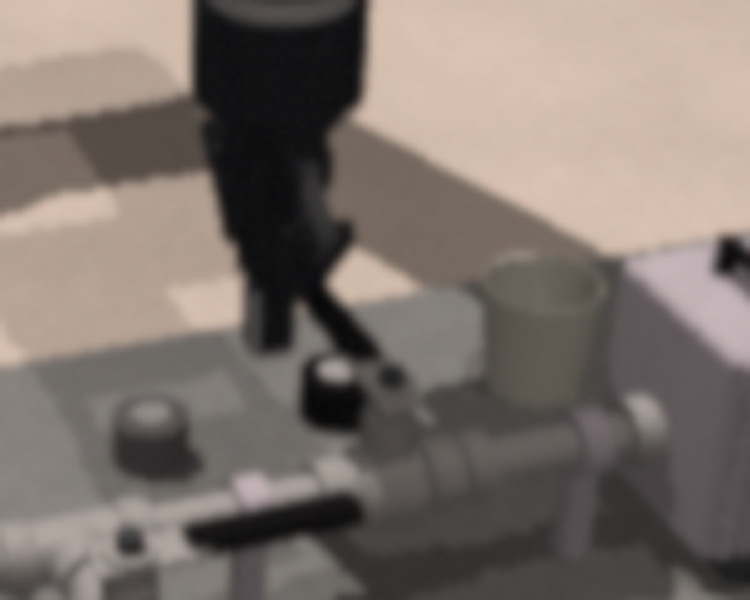

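```bash
python3 -m handwheel '[-0.9,-0.1,-0.4,0,0,0,0,-1.7,-0.1,-0.5,0,0,0,0,-2.4,-0.1,-0.55,0,0,0,0,-3.1,-0.1,-0.55,0,0,0,0,-3.8,-0.1,-0.5,0,0,0,0,-4.5,-0.1,-0.35,0,0,0,0,-5.2,-0.1,-0.2,0,0,0,0,-5.9,-0.1,0.1,0,0,0,0,-6.6,-0.1,0.45,0,0,0,0,-7.2,-0.1,0.9,0,0,0,0]' ; python3 - <<'E'
from h import *
def pp(phi,r=72,off=19): # 0 shut -x ; pi/2 open +y
    d=np.array([-np.cos(phi),np.sin(phi)]);n=np.array([-np.sin(phi),-np.cos(phi)])
    p=np.array([100,300])+r*d+off*n; return ([*np.round(p,1),129],0,0)
plan([pp(a) for a in(.8,1.0,1.2,1.4,1.571,1.62)])
E
```

```text
t: 12.67
tcp_pos: [0.5193, 0.1439, 0.1304]
tool_rot: [0.477, -0.522, 0.522, -0.476]
force: [-1.9, -4.9, 0.6]
finger_gap: 0.003
t 12.67 tcp st [ 38.5902 344.8324 130.3826] F [-1.8803 -4.9331  0.6039] gap 0.003
[np.float64(36.2), np.float64(338.4), 129] 0 0 -> cm [ 0.64  0.14 -0.24] rot [ 0.001 -0.003  0.002]
[np.float64(45.1), np.float64(350.3), 129] 0 0 -> cm [-0.55  0.14  0.65] rot [ 0.001 -0.003  0.002]
[np.float64(56.2), np.float64(360.2), 129] 0 0 -> cm [-1.54  0.13  1.76] rot [ 0.001 -0.003  0.002]
[np.float64(69.0), np.float64(367.7), 129] 0 0 -> cm [-2.29  0.13  3.04] rot [ 0.001 -0.003  0.002]
[np.float64(81.0), np.float64(372.0), 129] 0 0 -> cm [-2.73  0.13  4.23] rot [ 0.001 -0.003  0.002]
[np.float64(84.6), np.float64(372.8), 129] 0 0 -> cm [-2.81  0.13  4.59] rot [ 0.001 -0.003  0.002]
```

```bash
python3 -m handwheel '[-0.5,0.1,0.6,0,0,0,0,-1.0,0.1,1.2,0,0,0,0,-1.5,0.1,1.8,0,0,0,0,-1.9,0.1,2.4,0,0,0,0,-2.3,0.1,3,0,0,0,0,-2.5,0.1,3.6,0,0,0,0,-2.7,0.1,4.2,0,0,0,0,-2.7,0.1,4.5,0,0,0,0,-2.7,0.1,4.75,0,0,0,0,-2.7,0.1,4.75,0,0,0,0]' ; python3 - <<'E'
from h import *
from station import manip
s=manip.snapshot("scene"); np.savez("scene18.npz",**s)
x,y=250,130
cv2.imwrite(f"pics/g18b.png",cv2.resize(s["frame"][y:y+120,x:x+150,::-1],None,fx=5,fy=5,interpolation=cv2.INTER_CUBIC))
plan([([81,372,129],0,0)])
E
```

```text
t: 13.5
tcp_pos: [0.5634, 0.1669, 0.1282]
tool_rot: [-0.48, 0.526, -0.519, 0.472]
force: [-14.3, -0.6, 9.7]
finger_gap: 0.001
t 13.55 tcp st [ 80.4304 371.6475 128.2533] F [-14.7587  -0.4591   9.4178] gap 0.001
[81, 372, 129] 0 0 -> cm [-0.04 -0.08  0.06] rot [ 0.015 -0.004  0.001]
```

View pics/g18b.png

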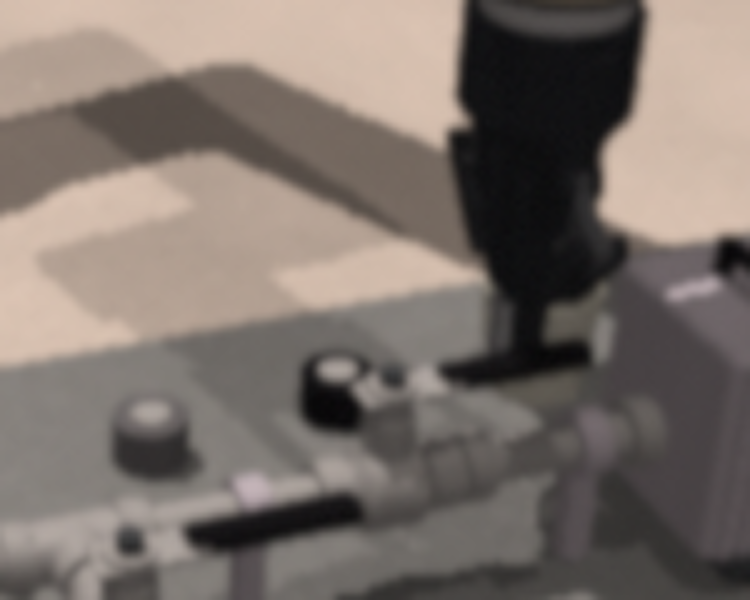

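At its stop. Back off, rise away and check from above.

```bash
python3 -m handwheel '[0,0,-1,0,0,0,0,0,-0.5,-2,0,0,0,0,0,-4,-3,0,0,0,0,0,-8,-4,0,0,0,0,0,-12,-7,0,0,0,0,0,-14,-11,0,0,0,0,0,-14,-14,0,0,0,0,0,-14,-17,0,0,0,0,0,-14,-17,0,0,0,0]' ; python3 - <<'E'
from h import *
from station import manip
for n in("scene","top"):
    s=manip.snapshot(n); np.savez(f"{n}19.npz",**s); cv2.imwrite(f"pics/{n}19.png",s["frame"][:,:,::-1])
S=load("scene19.npz");cv2.imwrite("pics/g19b.png",cv2.resize(S["frame"][150:310,120:480,::-1],None,fx=2.2,fy=2.2,interpolation=cv2.INTER_CUBIC))
plan([])
E
```

```text
t: 14.3
tcp_pos: [0.3945, 0.1826, 0.2692]
tool_rot: [-0.477, 0.523, -0.521, 0.476]
force: [-1.0, 0.0, 0.7]
finger_gap: -0.001
t 14.4 tcp st [-82.7395 372.7923 269.5795] F [ 0.268  -0.3929  1.3113] gap -0.002
```

View pics/top19.png

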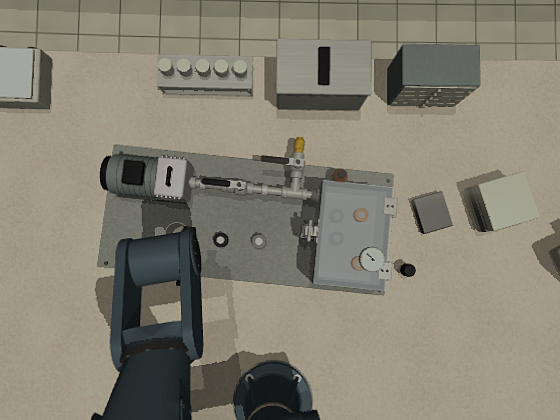

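View pics/g19b.png

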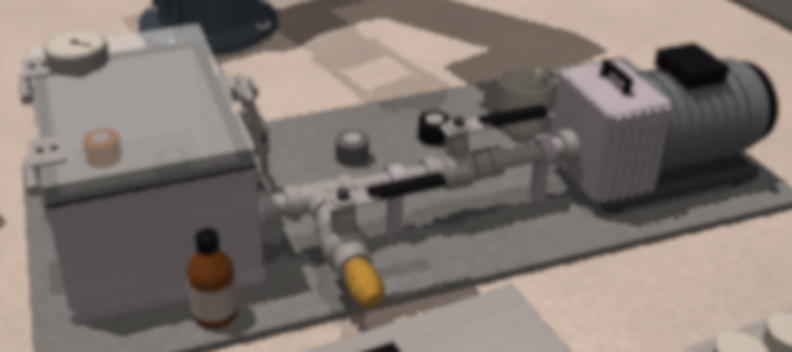

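```bash
python3 - <<'E'
from h import *
T=load("top19.npz");T0=load("top0.npz")
def ang(x0,x1,y0,y1):
    f=T["frame"].astype(int);P=[(u,v) for v in range(y0,y1) for u in range(x0,x1) if f[v,u].sum()<150]
    W=np.array([w2s(onz(T,u,v,.130))[:2] for u,v in P]);vx,vy,cx,cy=cv2.fitLine(W.astype(np.float32),2,0,.01,.01).ravel()
    return len(P),np.degrees(np.arctan2(vx*np.sign(vy),abs(vy))),cx,cy
print("vent",ang(258,292,152,167));print("pump",ang(198,235,174,192))
d=np.abs(T["frame"].astype(int)-T0["frame"]).sum(2)
for n,(u,v) in dict(mount1=(220,239),mount2=(259,240),bottle=(340,176),box=(433,212),eyep=(408,270)).items():
    print(n,d[v-8:v+8,u-8:u+8].mean())
g=fr((225,180),6)
print((proj(T,s2w([0,112,154]))))
cv2.imwrite("pics/g19a.png",cv2.resize(T["frame"][140:260,190:340,::-1],None,fx=5,fy=5,interpolation=cv2.INTER_CUBIC))
E
```

```text
vent (134, np.float32(-0.47272858), np.float32(174.99757), np.float32(219.17))
pump (174, np.float32(0.99305916), np.float32(100.73943), np.float32(360.88773))
mount1 11.6484375
mount2 46.6875
bottle 12.6171875
box 15.05078125
eyep 14.859375
[308.963  230.3969]
```

View pics/g19a.png

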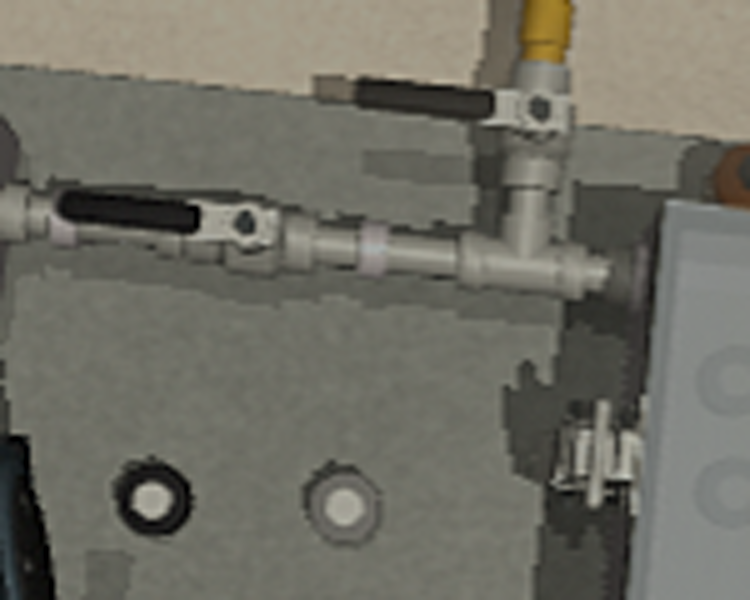

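```bash
python3 -c "
from station import manip
print(manip.sign_off())"
```

```text
the job is handed in; nothing more can be done
None
```

The lid is clamped, the vent valve is shut and the pump valve is open, done in that order. I handed the job in at about 14.4 s with the gripper well clear of everything.

**Latch:** I gripped the loop's bar, drew it over the lip and down onto the keeper, then pushed the lever down. The pictures show the bar behind the lip, and the lever's end is where it should be at angle 0, so it is flat.

**Valves:** I pushed each handle with closed fingers until it pressed against its stop with about 15 N. In the last top picture the vent handle is within about 0.5° of shut and the pump handle within about 1° of open. That is as close as the picture can measure.

**Bystanders:** The black mount, bottle, slide box and eyepiece look unchanged from the first picture. The grey mount differed more in brightness because the arm's shadow had moved, but its position matched to within a pixel. The arm partly hid the cup in the last top picture. The side picture shows it upright in its place, and I never went near it.

**Measuring error:** The top camera measured distances about 1% short of the given sizes. The valves, latch and keeper still agreed to within about 2 mm, which was enough for every move.

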